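Screw the syringe rack down

ROBOT

A 6-joint arm with a two-finger parallel gripper is mounted at the origin on the work surface. World frame = base frame: x ahead of the robot, y to its left, z up, the work surface at z = 0. Lengths are in mm, angles in degrees, forces in N, time in s.
With the tool pointing down it reaches from about 425 to 950 mm from the base axis. Payload 3.5 kg.
Tool frame: the origin (TCP) lies midway between the tips of the shut fingers; the grasp point (between the pads) lies 19 mm behind it (arm.tcp_to_grasp is the distance from the TCP to the grasp point, in mm); z points along the fingers, y is the direction in which the jaws open and shut (so a half turn about z gives the same grasp; the last joint's range is limited). The gripper opens to 85 mm and grips with 20 to 120 N. Pads are 22 mm wide; open, the fingers measure 114 mm over their backs; the gripper's body (76 mm by 85 mm) begins 54 mm behind the grasp point. The pads swing forward as they close: fully open they stand 13 mm farther back than shut.
Start: joints at [60.161, 16.404, 90.338, -0, 73.258, -8.594], TCP at [244.557, 629.125, 231.325] pointing down, gripper open.
Joint ranges: [-158.93, 158.93], [-51.34, 127.21], [12.03, 142.37], [-87.48, 267.48], [13.55, 161.25], [-162.69, 162.69]. Speed limits (degrees/s): [159.86, 159.86, 180, 180, 180, 180].

INTERFACE

Orientations are given as [roll, pitch, yaw] about the fixed x, y, z axes, in that order (R = Rz(yaw) Ry(pitch) Rx(roll)).
In Python, from cell import arm, vision, hand_in, spotter gives the robot as it stands.
- The arm moves only by the tool arm_command, never from a script. Its argument "increments" is a list of rows, each a list of 2 entries, a list of its own where there are three numbers: the shift along the tool's x, y, z in cm, then the turn about the tool's z in degrees. A call has 1 to 20 rows; each row is the pose to reach, as a shift and turn from the pose measured when the call began, along the tool's axes at that moment; what a row does not reach only later rows make up. A row lasts 1/8 s, in which the tool goes at most 62.5 mm and 10.7 degrees, less where a joint would pass 70% of its speed; a pose out of reach is approached as far as the arm can. A call with a gripper value outside its range is refused whole. "claw" is the closure, from 0 (fully open) to 1 (shut), set as the call begins (left out, the last holds). The fingers move at their own pace and stop on an object; "squeeze" is the grip in N (left out, the last holds). Time passes only in rows, so rows that repeat a pose let the fingers close. It gives the time, the measured TCP pose, the force and the opening at its end, in the units of the state.
- arm.state(): the state, without advancing time (a new reading comes with each control period).
- vision.grab_frame(name): name is "scene" or "top"; returns (picture, depth): 480x640x3 uint8, blue, green, red; 480x640 float32, mm along the optical axis (not along the pixel's ray), 0 where there is no reading.
- vision.camera_model(name): a dict with "fx", "fy", "cx", "cy" (pixels), "camera_from_world" (4x4, takes a point from world to camera coordinates). Camera axes: x right, y down, z forward; pixel columns grow to the right and rows downward; lengths in mm; the calibration is good to about 2 mm. A picture is of the moment at which its call begins. camera_model takes no time and is no camera call.
- hand_in(): hands the job in, once; it reports no verdict.
Trained networks look in the newest picture that a camera, given by its name, has taken for a name from the list of things; names that differ only in an ending like _2 or _b are one class to them, and where a whole thing is asked for, a point or a joint stands for the part that bears it (a point fixed in the world has none). Each returns a list of dicts, best first, with "p" (0 to 1); they miss things now and then, are a little off and sometimes report something else, mostly with a low value. They report only what shows in the picture. A call takes as long as a camera call. They do not tell look-alikes from the thing itself.
- spotter.boxes_of(camera, name): "box" ([left, top, width, height] in pixels, round what is visible of it).
- spotter.silhouettes(camera, name): "pixels" (480x640 bool, what is visible of it) and "box" ([left, top, width, height] in pixels, round what is visible of it).
The state is a dict: "t": time; "q": joint angles; "qd": joint speeds; "joint_efforts": joint torques, N m; "tool_pos": TCP position; "ee_rot": TCP orientation; "force": force on the tool from outside, world axes, zero at the start; "torque": the same for the moment, N m; "opening": opening from 0.0 (shut) to 1.0 (fully open).
Only numpy, scipy, OpenCV 4.12 (cv2) and the standard library are available. Lean on these libraries where they do the work, as an engineer would, in place of code of your own. Each camera call takes 0.05 s, during which the arm holds its last target.

TASK

Take the screwdriver from its stand, set its bit in the slot of the rack's hold-down screw that still stands proud, and turn it clockwise fully home, keeping a gentle steady push on the bit (about 13 to 20 N: enough to hold it in the slot, without leaning on it) and turning the screw only with the screwdriver. Then put the screwdriver back upright, all the way down in its stand, and let go. Leave the glass vials standing where they are.

Things in the scene. Friction and masses are not known exactly. Their poses are not given: they have to be found in the camera images.
- driver: Flat-blade screwdriver, 0.11 kg, standing upright, handle up, in the stand. Origin at the centre of the blade's lower edge; z runs up along the tool, x along the blade's 11 mm width, y across its 2 mm thickness. Blade 14 mm tall, round shaft 7 mm thick up to 75 mm; then a black square handle, 26 x 26 mm with faces square to x and y, from 75 to 145 mm above the origin. The flat underside of the handle rests on the stand.
- stand: Aluminium block 62 x 62 mm, 80 mm high, fixed on the table on a dark 100 x 100 x 8 mm foot plate; origin at the centre of its underside. A 16 x 16 mm square hole with 3 mm chamfered mouth goes down its middle, 78 mm deep, so the screwdriver can shift some 2.5 mm in it. With the screwdriver right down the blade's edge is 5 mm above the stand's underside; any yaw of the screwdriver fits.
- screw_slot (a point): Centre of the slot's floor in the proud steel screw (round head 18 mm across, axis vertical), x along the slot, z up; turns and sinks with it. Slot 2.5 mm deep, open-ended, 3 mm wide at the floor, 5.9 mm at the top: its slippery 30-degree walls lift the blade out unless some 10 N or more push it down while turning. Floor about 37.2 mm above the table at turn 0, 32.5 mm home.
- screw (a joint): Turn of the proud screw, rad: 0 to 0.4 at the start, grows clockwise seen from above, 2.5 at the stop (fully home, head down on its bushing). Quick thread: the screw sinks 1.9 mm per rad, 4.75 mm in all. It resists with about 0.1 N m, and at the stop it turns no more.
- bushing: Dark steel round bushing that carries the proud screw, 38 mm across at the foot, 30 mm across above, its flat top 30 mm above the table; fixed on one of the two ears of the rack's base plate. Origin on the screw's axis, 6 mm above the table. An identical bushing on the other ear holds an identical screw that is already home.
- rack: White block 84 x 220 x 30 mm on a 90 x 360 x 6 mm aluminium base plate, fixed; syringes stand in it, to at most 116 mm above the table. Origin at the centre of its underside, y along its length. The bushings stand on its centre line 150 mm either side of the origin.
- vial_a: Small glass vial with metal cap, 23 mm across, 49 mm high, standing on the table near the rack. Origin at the centre of its base, z up.
- vial_b: Another such vial.
- vial_c: A third such vial, behind the rack.
Mind the look-alikes: they are no part of the job. Of the things that look like the driver, the middle-sized one is meant. What is shaped like the stand but orange is not meant.

How it is judged:
By the outcome, as a careful person would: the job done as asked, in the order asked, and still so for the second after the job is handed in, with the robot touching nothing.
It also fails if it takes over 72 s, if anything falls off the work surface, if the arm or the gripper's body presses on something with over 40 N, if the wrist force passes 120 N, or if a joint passes its speed limit or range.

## Working session

There is one attempt and no reset: what is moved stays moved. The work goes in short steps, Python scripts to look and compute and a tool call to move; the robot and the scene stay as the last step left them, time stands still between calls to the robot, and variables do not carry over. Pictures are saved under pics/ and viewed, and the job is handed in when it is done.

Besides the shell and the picture viewer there is one more tool, called after "Emit:" as name(argument=value, ...), one argument or row to a line, values as JSON. arm_command: Moves the arm, as the interface text tells. Its arguments: {"type":"object","properties":{"increments":{"type":"array","items":{"type":"array"}},"claw":{"type":"number"},"squeeze":{"type":"number"}},"required":["increments"]}

```bash
mkdir -p pics; ls; python3 - <<'E'
from cell import arm, vision, spotter
import cv2, numpy as np, json
for n in ("scene","top"):
    p,d=vision.grab_frame(n)
    cv2.imwrite(f"pics/{n}0.png",p); np.save(f"pics/{n}0.npy",d)
    m=vision.camera_model(n); print(n,m)
print(arm.state(), arm.tcp_to_grasp)
E
```

```text
pics
scene {'fx': 586.2953589344944, 'fy': 586.2953589344944, 'cx': 320.5570066559629, 'cy': 227.06651545990542, 'camera_from_world': array([[ 2.10267124e-01,  9.77597916e-01, -9.48954907e-03,
         2.62319181e+01],
       [ 7.43924722e-01, -1.66290203e-01, -6.47243058e-01,
        -3.18190751e+02],
       [-6.34321484e-01,  1.29034426e-01, -7.62224620e-01,
         1.41781160e+03],
       [ 0.00000000e+00,  0.00000000e+00,  0.00000000e+00,
         1.00000000e+00]])}
top {'fx': 463.76651065577516, 'fy': 463.76651065577516, 'cx': 317.8160480333235, 'cy': 239.8852885563621, 'camera_from_world': array([[-2.78205991e-02, -9.99449656e-01, -1.80665434e-02,
        -1.13620522e+02],
       [-9.83192147e-01,  3.06215999e-02, -1.79987554e-01,
         4.87934078e+02],
       [ 1.80441725e-01,  1.27555220e-02, -9.83502964e-01,
         8.22598193e+02],
       [ 0.00000000e+00,  0.00000000e+00,  0.00000000e+00,
         1.00000000e+00]])}
{'t': 0.1, 'q': array([ 6.01597370e+01,  1.64502480e+01,  9.04159158e+01, -2.71406161e-03,
        7.32583019e+01, -8.59485808e+00]), 'qd': array([-0.03268629, -0.05834654, -0.11263783, -0.0510856 , -0.02121492,
        0.02547271]), 'joint_efforts': array([ 5.86669976e-04, -4.07293832e+01, -2.93701154e+01, -2.38307384e-04,
        3.41174389e-03, -1.19668559e-05]), 'tool_pos': array([244.27903736, 628.59832161, 230.04944511]), 'ee_rot': array([-1.79876544e+02, -1.60328185e-02,  1.58755362e+02]), 'force': array([ 0.11187807, -0.34725083,  0.14823101]), 'torque': array([ 0.0052254 ,  0.02331821, -0.00771705]), 'opening': 1.0029356969367837} 18.700000000000003
```

View pics/scene0.png

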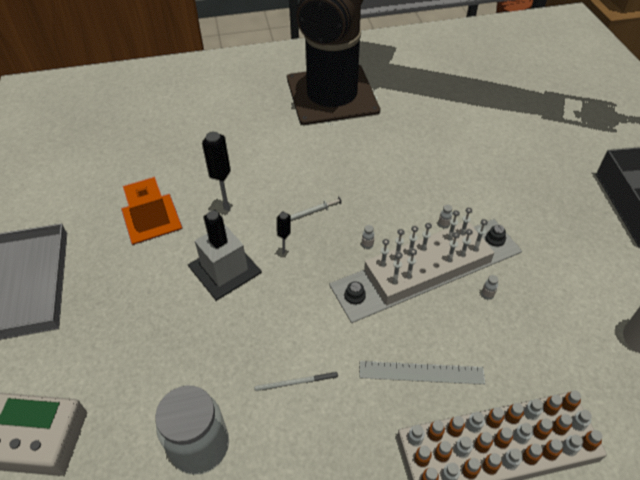

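View pics/top0.png

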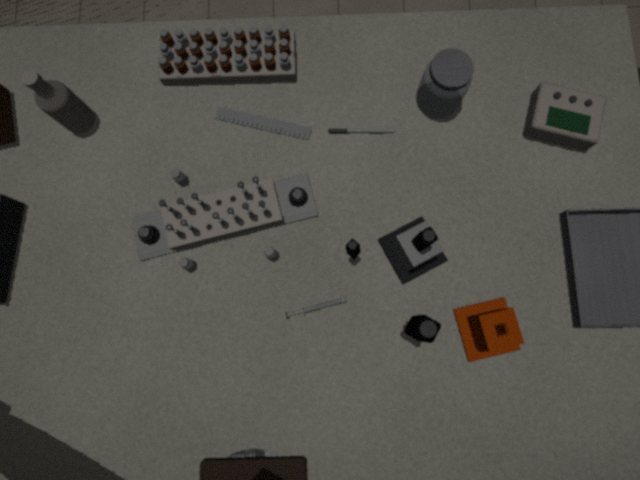

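The scene view shows the middle-sized driver in the aluminium stand, around (215,230). Look-alikes stand at (217,160) and (284,225), and the orange stand is at (150,210). The bushings are at scene (355,291) and (496,233), top (298,196) and (148,234). I'll zoom in on these.

```bash
cat > h.py <<'E'
import numpy as np, cv2
from cell import arm, vision, spotter
M={n:vision.camera_model(n) for n in ("scene","top")}
def proj(n,P):
    m=M[n];T=m["camera_from_world"];P=np.atleast_2d(P);c=P@T[:3,:3].T+T[:3,3]
    return np.c_[m["fx"]*c[:,0]/c[:,2]+m["cx"],m["fy"]*c[:,1]/c[:,2]+m["cy"]]
def ray(n,u,v):
    m=M[n];T=m["camera_from_world"];R=T[:3,:3]
    d=R.T@np.array([(u-m["cx"])/m["fx"],(v-m["cy"])/m["fy"],1.]);o=-R.T@T[:3,3];return o,d
def atz(n,u,v,z):
    o,d=ray(n,u,v);return o+d*(z-o[2])/d[2]
def dep(n,D,u,v):
    o,d=ray(n,u,v);return o+d*D[int(round(v)),int(round(u))]
def cloud(n,D):
    m=M[n];T=m["camera_from_world"];v,u=np.mgrid[:480,:640]
    c=np.stack([(u-m["cx"])/m["fx"]*D,(v-m["cy"])/m["fy"]*D,D],-1)
    return (c-T[:3,3])@T[:3,:3]
E
python3 - <<'E'
from h import *
def crop(n,x,y,w,h,k):
    p=cv2.imread(f"pics/{n}0.png")[y:y+h,x:x+w]
    return cv2.resize(p,(w*k,h*k),interpolation=cv2.INTER_CUBIC)
a=np.vstack([np.hstack([crop("scene",325,265,60,50,6),crop("scene",466,208,60,50,6)]),np.hstack([crop("top",268,170,60,50,6),crop("top",118,210,60,50,6)])])
a=cv2.convertScaleAbs(a,alpha=1.8,beta=10)
cv2.imwrite("pics/b.png",a)
a=np.hstack([crop("scene",180,200,90,100,4),crop("top",370,205,90,100,4)])
cv2.imwrite("pics/s.png",cv2.convertScaleAbs(a,alpha=1.8,beta=10))
for n in("scene","top"):
    D=np.load(f"pics/{n}0.npy");C=cloud(n,D)
    pts=dict(scene=[(355,287),(496,229),(213,214),(232,240)],top=[(298,196),(148,233),(430,234),(408,243)])[n]
    for u,v in pts: print(n,u,v,dep(n,D,u,v).round(1))
E
```

```text
scene 355 287 [575.8 -89.3  32.6]
scene 496 229 [509.2 198.3  37.1]
scene 213 214 [ 462.5 -306.7  152.1]
scene 232 240 [ 464.2 -284.4   80. ]
top 298 196 [572.6 -92.2  35.2]
top 148 233 [510.  196.2  31.6]
top 430 234 [ 467.7 -310.9  156. ]
top 408 243 [ 467.3 -288.9   78.1]
```

View pics/b.png

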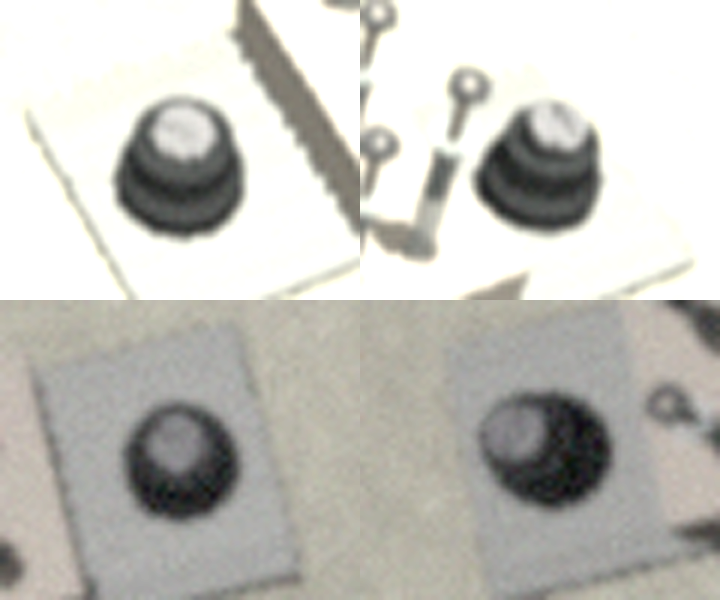

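View pics/s.png

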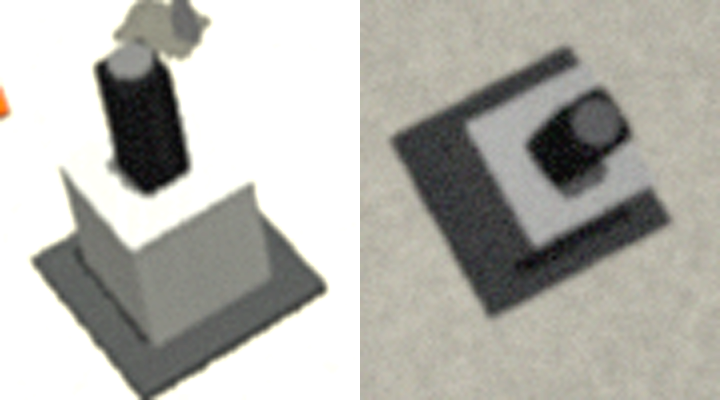

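```bash
python3 - <<'E'
from h import *
for n in("scene","top"):
    P=[];DD=[]
    for i in range(10):
        p,d=vision.grab_frame(n);P.append(p.astype(float));DD.append(d)
    P=np.mean(P,0);DD=np.array(DD);D=np.nanmedian(np.where(DD>0,DD,np.nan),0)
    np.save(f"pics/{n}_p.npy",P);np.save(f"pics/{n}_d.npy",D)
    print(n,DD.std(0)[240,320])
def crop(n,x,y,w,h,k):
    p=np.load(f"pics/{n}_p.npy")[y:y+h,x:x+w]
    lo,hi=np.percentile(p,[2,99]); p=np.clip((p-lo)/(hi-lo)*255,0,255).astype(np.uint8)
    return cv2.resize(p,(w*k,h*k),interpolation=cv2.INTER_CUBIC)
a=np.vstack([np.hstack([crop("scene",341,275,28,22,14),crop("scene",482,217,28,22,14)]),np.hstack([crop("top",284,184,28,22,14),crop("top",134,223,28,22,14)])])
cv2.imwrite("pics/b2.png",a)
np.set_printoptions(linewidth=200)
for n,bs in dict(scene=[(355,287),(496,229)],top=[(298,196),(147,233)]).items():
    D=np.load(f"pics/{n}_d.npy");C=cloud(n,D)
    for u,v in bs: print(n,u,v);print(C[v-9:v+10,u-9:u+10,2].round().astype(int))
E
```

```text
scene 1.9968778
top 0.8593781
scene 355 287
[[ 7  6  7  7  6  5  7  7  6  6  6  5  5  6  5  6  6  6  6]
 [ 6  6  6  7  6  5  5  6  5  6  7  6  6  6  4  6  6  5  6]
 [ 6  6  6  5  7  7  6  6  6  6  6  6  5  6  6  7  7  6  5]
 [ 6  5  6  6  6  6  6  6  5  7  5  6  6  6  6  6  6  4  5]
 [ 7  6  5  6  6 29 30 31 30 30 29 30 30  6  6  6  6  5  6]
 [ 6  6  6  7 30 30 30 35 35 35 35 34 30 31 30  7  6  6  6]
 [ 6  5  6 31 29 35 35 35 35 34 34 34 35 35 30 30  6  6  6]
 [ 5  5 30 30 29 34 35 34 35 35 35 34 35 35 30 30 31  6  6]
 [ 6 31 30 31 29 32 32 33 33 33 34 34 34 35 36 29 30  7  6]
 [ 5 30 30 29 35 34 33 33 33 31 32 32 32 34 33 30 30 30  6]
 [ 6 30 30 31 33 34 35 35 36 35 32 31 31 33 33 29 30 29  6]
 [16 30 30 31 31 34 35 35 34 36 36 35 34 35 31 30 29 30  6]
 [17 30 30 30 29 32 35 34 35 34 35 33 35 33 30 30 29 30 16]
 [16 29 30 31 29 29 33 34 34 34 34 32 33 30 31 30 29 29 15]
 [17 27 29 30 28 30 29 31 30 32 31 30 31 29 31 30 30 26 17]
 [17 25 27 29 29 31 29 30 29 30 30 30 29 30 29 29 28 23 15]
 [17 20 24 28 29 30 29 31 30 30 30 29 30 30 30 28 24 18 17]
 [17 18 21 25 25 28 29 30 29 30 29 2
[... 3206 characters left out ...]
37 40 39 39 37 30 30 30 31 27 22 17 17]
 [31 39 39 39 38 37 37 39 40 40 38 31 31 30 30 27 23 17 17]
 [31 40 40 40 39 38 38 39 40 40 37 30 31 31 31 27 22 18 16]
 [30 41 40 40 39 38 37 40 41 37 30 30 31 31 31 27 21 17 17]
 [30 31 38 41 40 37 37 40 37 30 30 30 30 31 29 26 19 17 16]
 [30 30 31 30 36 38 37 35 29 31 31 31 31 31 26 24 19 18 15]
 [ 7 31 31 30 31 30 31 30 30 30 31 30 31 28 24 20 18 16 15]
 [ 6  6 30 30 29 30 30 31 31 30 30 31 28 25 23 18 17 16 15]
 [ 7  7 16 17 31 30 31 30 30 30 30 26 23 21 19 18 16 15 12]
 [ 7  7  7 16 18 19 26 28 26 25 24 21 20 18 17 16 15 13 10]
 [ 6  7  6  7 16 17 18 18 18 20 17 18 16 17 16 15 13 10  6]
 [ 6  6  6  7  7 16 15 16 15 17 15 16 15 15 15 12  9  7  6]]
```

View pics/b2.png

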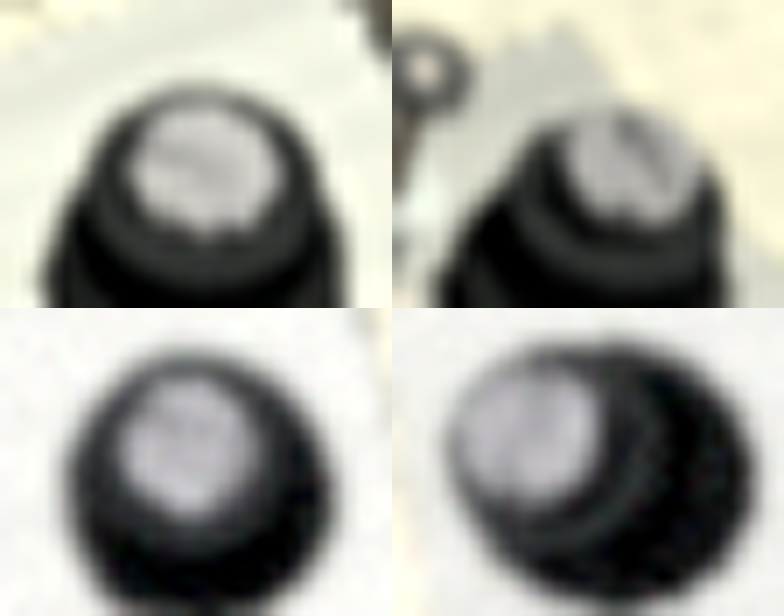

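Depth settles it: the proud screw is the one at y≈+198 (head top about 40 mm, against 35 mm for the other), with its slot running roughly along world x. Next I'll fit the screw, the stand and the handle.

```bash
cat > fit.py <<'E'
from h import *
from scipy.optimize import least_squares, minimize
def headfit(P,c0):
    q=P[(np.hypot(P[:,0]-c0[0],P[:,1]-c0[1])<13)&(P[:,2]>28)]
    sg=lambda t:1/(1+np.exp(-t/0.5))
    def mod(p):
        dx,dy=q[:,0]-p[0],q[:,1]-p[1];r=np.hypot(dx,dy)
        w=np.abs(-dx*np.sin(p[2])+dy*np.cos(p[2]))
        top=p[3]-2.5*np.clip((2.95-w)/(2.95-1.5),0,1)
        return 30+(top-30)*sg(9-r)
    best=None
    for a in np.arange(0,180,15):
        r=least_squares(lambda p:mod(p)-q[:,2],[*c0,np.radians(a),39],loss='soft_l1')
        if best is None or r.cost<best.cost:best=r
    return best.x,best.cost,len(q)
E
python3 - <<'E'
from fit import *
for n in("scene","top"):
    C=cloud(n,np.load(f"pics/{n}_d.npy")).reshape(-1,3)
    for c0 in((511,196),(573,-91)):
        x,c,k=headfit(C,c0);print(n,x[:2].round(2),"slot yaw",np.degrees(x[2])%180,"top",x[3],c,k)
    # base plate / bushing
    for c0 in((511,196),(573,-91)):
        q=C[(np.hypot(C[:,0]-c0[0],C[:,1]-c0[1])<20)&(abs(C[:,2]-30)<1.5)];print(' bush top mean z',q[:,2].mean())
    # stand top
    q=C[(np.hypot(C[:,0]-465,C[:,1]+300)<60)]
    s=q[(abs(q[:,2]-80)<3)];print("stand top",s.mean(0),cv2.minAreaRect(s[:,:2].astype(np.float32)),len(s))
    f=q[(abs(q[:,2]-8)<2)];r=cv2.minAreaRect(f[:,:2].astype(np.float32));print("foot",r)
    t=q[(abs(q[:,2]-150)<6)]; 
    h=q[(q[:,2]>146)];print("handle top",h.mean(0),cv2.minAreaRect(h[:,:2].astype(np.float32)),len(h))
    b=q[(q[:,2]>84)];print("handle z",b[:,2].max(),cv2.minAreaRect(b[:,:2].astype(np.float32)),len(b))
    tb=C[(abs(C[:,2])<5)];print("table z",np.median(tb[:,2]))
E
```

```text
scene [510.1  202.75] slot yaw 179.86032734662507 top 38.87112755902612 141.30186464597384 122
scene [576.22 -89.17] slot yaw 62.857304803345734 top 35.00340535241157 54.76602009734474 134
 bush top mean z 29.928016181282327
 bush top mean z 29.912091255215834
stand top [ 473.36911036 -308.57281026   79.94104185] ((465.0986633300781, -308.3196105957031), (63.0952262878418, 62.267372131347656), 26.387935638427734) 701
foot ((468.2262878417969, -307.10968017578125), (93.74756622314453, 99.27672576904297), 26.305233001708984)
handle top [ 468.61835181 -308.32012208  151.15986316] ((466.26275634765625, -308.23681640625), (25.40898323059082, 24.928977966308594), 29.137041091918945) 192
handle z 155.36288702559042 ((466.6929626464844, -308.5627136230469), (25.810016632080078, 25.954498291015625), 29.230676651000977) 642
table z 0.007775900991950613
top [512.07 202.76] slot yaw 9.441058652356105 top 39.81285280617916 122.68361398056851 138
top [578.88 -89.81] slot yaw 61.756079904944755 top 35.975296356802005 40.8850514207494 128
 bush top mean z 30.45285646799195
 bush top mean z 30.49465696539668
stand top [ 463.78794811 -304.73639891   80.61058846] ((467.1871337890625, -308.5897216796875), (61.962440490722656, 62.17801284790039), 26.16531753540039) 844
foot ((464.88677978515625, -303.6347351074219), (99.91629028320312, 88.8844985961914), 26.275529861450195)
handle top [ 466.02047429 -307.5617729   151.72737631] ((466.94482421875, -308.60443115234375), (25.62672233581543, 25.80640983581543), 29.33968734741211) 246
handle z 156.06989737249165 ((466.61700439453125, -308.4981384277344), (26.069082260131836, 26.3361759185791), 29.41274642944336) 394
table z 0.6115591857711032
```

```bash
python3 - <<'E'
from fit import *
for n,c in(("scene",(510.3,202.75)),("top",(512.1,202.76))):
    D=np.load(f"pics/{n}_d.npy");C=cloud(n,D).reshape(-1,3)
    x,cst,k=headfit(C,c);print(x[:2],np.degrees(x[2])%180,x[3],cst,k)
    for c in (c,x[:2]):
      q=C[(np.hypot(C[:,0]-c[0],C[:,1]-c[1])<8.2)&(C[:,2]>33)];H=np.percentile(q[:,2],80)
      out=[]
      for a in np.arange(0,180,3):
        for o in np.arange(-2,2.1,.5):
            t=np.radians(a);w=np.abs(-(q[:,0]-c[0])*np.sin(t)+(q[:,1]-c[1])*np.cos(t)-o)
            m=H-2.5*np.clip((2.95-w)/1.45,0,1);out.append((np.abs(m-q[:,2]).mean(),a,o))
      print(n,c,H,len(q),[tuple(np.round(z,2)) for z in sorted(out)[:6]])
E
```

```text
[509.80679701 202.94348048] 1.4294942083776618 39.19891446057143 164.8491739604955 131
scene (510.3, 202.75) 39.46824255612785 50 [(np.float64(0.72), np.float64(0.0), np.float64(0.5)), (np.float64(0.72), np.float64(3.0), np.float64(0.5)), (np.float64(0.73), np.float64(0.0), np.float64(0.0)), (np.float64(0.73), np.float64(177.0), np.float64(-0.5)), (np.float64(0.75), np.float64(174.0), np.float64(-0.5)), (np.float64(0.75), np.float64(177.0), np.float64(0.0))]
scene [509.80679701 202.94348048] 39.43904341785714 47 [(np.float64(0.57), np.float64(0.0), np.float64(0.0)), (np.float64(0.58), np.float64(177.0), np.float64(0.0)), (np.float64(0.59), np.float64(3.0), np.float64(0.0)), (np.float64(0.61), np.float64(177.0), np.float64(-0.5)), (np.float64(0.62), np.float64(174.0), np.float64(-0.5)), (np.float64(0.62), np.float64(0.0), np.float64(0.5))]
[512.13270739 202.99171311] 5.755223133976331 40.05280294043813 137.79646904799782 142
top (512.1, 202.76) 40.06587214786323 58 [(np.float64(0.46), np.float64(6.0), np.float64(0.0)), (np.float64(0.47), np.float64(3.0), np.float64(0.0)), (np.float64(0.47), np.float64(9.0), np.float64(0.0)), (np.float64(0.49), np.float64(0.0), np.float64(0.0)), (np.float64(0.51), np.float64(6.0), np.float64(0.5)), (np.float64(0.51), np.float64(3.0), np.float64(0.5))]
top [512.13270739 202.99171311] 40.07278683121535 57 [(np.float64(0.48), np.float64(6.0), np.float64(0.0)), (np.float64(0.48), np.float64(9.0), np.float64(0.0)), (np.float64(0.49), np.float64(3.0), np.float64(0.0)), (np.float64(0.49), np.float64(3.0), np.float64(-0.5)), (np.float64(0.5), np.float64(6.0), np.float64(-0.5)), (np.float64(0.51), np.float64(0.0), np.float64(0.0))]
```

```bash
cat >> h.py <<'E'
from scipy.spatial.transform import Rotation as Ro
def st():
    s=arm.state();print("t",round(s["t"],2),"pos",s["tool_pos"].round(2),"rot",s["ee_rot"].round(2),"F",s["force"].round(1),"T",s["torque"].round(3),"open",round(s["opening"],3),"q",s["q"].round(1));return s
def rel(W,yaw=None):
    """world target TCP -> tool shift cm, turn deg"""
    s=arm.state();R=Ro.from_euler('xyz',s["ee_rot"],degrees=True).as_matrix()
    W=np.atleast_2d(W);o=(W-s["tool_pos"])@R/10
    t=None if yaw is None else ((s["ee_rot"][2]-yaw+180)%360-180)
    print(o.round(3).tolist(),"turn",t)
E
python3 - <<'E'
from h import *
st(); rel([[420,480,230],[560,250,230],[560,-50,230],[466.6,-308.5,230],[466.6,-308.5,180]],209.3)
E
```

```text
t 1.1 pos [244.53 629.12 231.33] rot [-180.      0.    158.76] F [ 0.2  0.4 -0.3] T [-0.006  0.04  -0.018] open 0.996 q [60.2 16.4 90.3 -0.  73.3 -8.6]
[[-21.758, -7.541, 0.134], [-43.14, -23.905, 0.136], [-54.011, -51.866, 0.137], [-54.672, -79.344, 0.138], [-54.672, -79.343, 5.138]] turn -50.54440450746563
```

Emit:
arm_command(
  increments=[
    [[-5.4,-1.9,0],-5],
    [[-10.9,-3.8,0],-10],
    [[-16.3,-5.7,0],-15],
    [[-21.8,-7.5,0],-20],
    [[-26,-10.8,0],-25],
    [[-30.3,-14.1,0],-30],
    [[-34.6,-17.4,0],-35],
    [[-38.9,-20.6,0],-40],
    [[-43.1,-23.9,0],-45],
    [[-45.3,-29.5,0],-50.5],
    [[-47.5,-35.1,0],-50.5],
    [[-49.7,-40.7,0],-50.5],
    [[-51.8,-46.3,0],-50.5],
    [[-54,-51.9,0],-50.5],
    [[-54.1,-57.4,0],-50.5],
    [[-54.3,-62.9,0],-50.5],
    [[-54.4,-68.4,0],-50.5],
    [[-54.5,-73.9,0],-50.5],
    [[-54.7,-79.3,0],-50.5],
    [[-54.7,-79.3,0],-50.5],
  ],
  claw=0,
  squeeze=80,
)

```text
t: 3.6
tool_pos: [467.1, -309.9, 231.5]
ee_rot: [-179.9, -0.1, -151.2]
force: [0.1, 0.3, -0.2]
opening: 1.003
```

```bash
python3 - <<'E'
from h import *
st(); rel([[466.6,-308.5,150],[466.6,-308.5,101]],209.3)
E
```

```text
t 3.6 pos [ 467.07 -309.93  231.49] rot [-1.7992e+02 -1.3000e-01 -1.5121e+02] F [ 0.1  0.3 -0.2] T [ 0.04   0.033 -0.026] open 1.003 q [ -43.9    2.   106.6   -0.2   71.4 -162.6]
[[-0.046, 0.158, 8.149], [-0.057, 0.165, 13.049]] turn -0.5073021793434691
```

Emit:
arm_command(
  increments=[
    [[0,0.1,1],10.5],
    [[0,0.15,2],21],
    [[0,0.15,3],31.5],
    [[-0.05,0.15,4],42],
    [[-0.05,0.15,5],52.5],
    [[-0.05,0.16,6],63],
    [[-0.05,0.16,6.5],73.5],
    [[-0.05,0.16,6.5],84],
    [[-0.05,0.16,6.5],89.5],
    [[-0.05,0.16,6.5],89.5],
  ],
)

```text
t: 4.85
tool_pos: [467.1, -307.4, 166.6]
ee_rot: [-179.9, 0.1, 119.5]
force: [-0.5, -0.3, -0.0]
opening: 1.003
```

```bash
python3 - <<'E'
from h import *
st(); rel([[466.6,-308.5,150],[466.6,-308.5,101]],119.3)
for n in("scene","top"):
    p,d=vision.grab_frame(n);cv2.imwrite(f"pics/{n}1.png",p)
a=np.hstack([cv2.resize(cv2.imread(f"pics/{n}1.png")[y:y+150,x:x+130],None,fx=3,fy=3) for n,x,y in(("scene",150,150),("top",370,160))]);cv2.imwrite("pics/g1.png",a)
E
```

```text
t 4.85 pos [ 467.09 -307.38  166.57] rot [-1.7989e+02  6.0000e-02  1.1946e+02] F [-0.5 -0.3 -0. ] T [-0.048  0.043  0.007] open 1.003 q [-4.370e+01  5.500e+00  1.101e+02 -1.000e-01  6.440e+01 -7.310e+01]
[[-0.072, -0.095, 1.657], [-0.066, -0.085, 6.557]] turn 0.15731968863636325
```

View pics/g1.png

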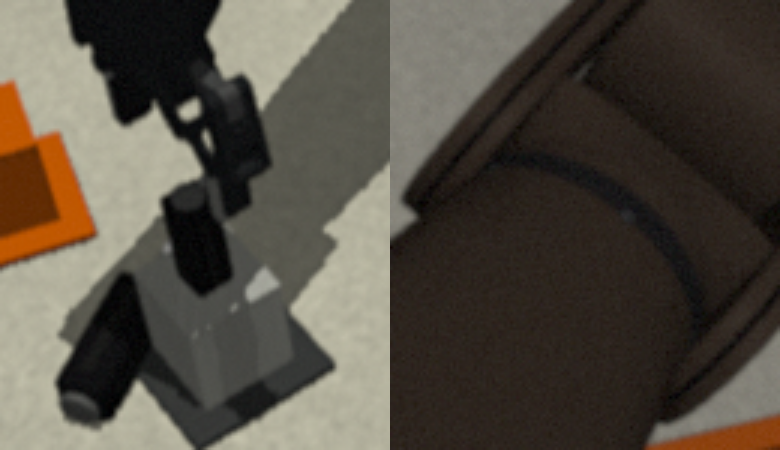

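View pics/scene1.png

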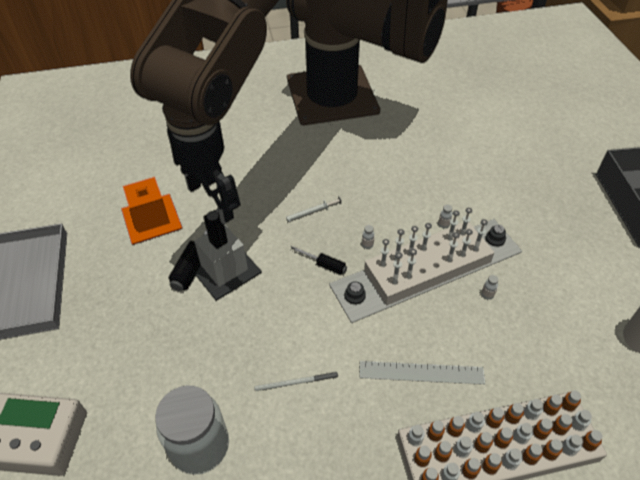

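```bash
python3 - <<'E'
from h import *
p,d=vision.grab_frame("scene");C=cloud("scene",d)
for u,v in[(195,240),(192,250),(187,258),(185,265),(180,275),(177,285),(330,265)]:print(u,v,C[v,u].round(0),p[v,u])
for z in (60,80,85,95): 
  q=C.reshape(-1,3);m=q[(np.hypot(q[:,0]-467,q[:,1]+308)>25)&(np.hypot(q[:,0]-467,q[:,1]+308)<110)&(q[:,2]>z)&(q[:,2]<z+6)];print(z,len(m),m.mean(0) if len(m) else 0)
E
```

```text
195 240 [ 451. -348.   82.] [75 81 82]
192 250 [ 433. -360.   33.] [13 12 11]
187 258 [ 449. -370.   33.] [11 10 11]
185 265 [ 465. -375.   34.] [24 24 25]
180 275 [ 486. -384.   36.] [14 14 15]
177 285 [ 498. -392.   24.] [51 53 50]
330 265 [ 509. -119.   18.] [8 9 7]
60 94 [ 489.68811919 -304.32765245   63.16509233]
80 210 [ 473.42968628 -309.16328404   81.21718242]
85 1 [ 478.83801965 -278.48547982   85.08741601]
95 0 0
```

Both free-standing look-alikes have toppled. They now lie no higher than 36 mm, clear of the gripper, and the wrist force has stayed near zero throughout. I'll go on with the grasp.

Emit:
arm_command(
  increments=[
    [[-0.07,-0.09,2],0],
    [[-0.07,-0.09,4],0],
    [[-0.07,-0.09,5.5],0],
    [[-0.07,-0.09,6.55],0],
    [[-0.07,-0.09,6.55],0],
  ],
)

```text
t: 5.62
tool_pos: [465.8, -308.6, 99.8]
ee_rot: [-179.8, -0.0, 119.4]
force: [0.7, -0.2, 0.4]
opening: 1.001
```

Emit:
arm_command(
  increments=[
    [[0,0,0],0],
    [[0,0,0],0],
    [[0,0,0],0],
    [[0,0,0],0],
    [[0,0,0],0],
    [[0,0,0],0],
    [[0,0,0],0],
    [[0,0,0],0],
  ],
  claw=1,
  squeeze=80,
)

```text
t: 6.62
tool_pos: [466.2, -309.0, 100.5]
ee_rot: [-179.9, 0.0, 119.4]
force: [-0.3, 0.4, 5.1]
opening: 0.294
```

```bash
python3 - <<'E'
from h import *
st()
E
```

```text
t 6.62 pos [ 466.23 -309.    100.48] rot [-1.7986e+02  2.0000e-02  1.1942e+02] F [-0.3  0.4  5.1] T [ 0.067 -0.041  0.021] open 0.294 q [-43.9  10.3 112.3  -0.2  57.4 -73.2]
```

Emit:
arm_command(
  increments=[
    [[0,0,-1.5],0],
    [[0,0,-4],0],
    [[0,0,-7],0],
    [[0,0,-10],0],
    [[0,0,-12],0],
    [[0,0,-12],0],
  ],
)

```text
t: 7.38
tool_pos: [467.0, -309.3, 222.2]
ee_rot: [-179.9, 0.2, 119.4]
force: [0.2, -0.5, -2.0]
opening: 0.295
```

```bash
python3 - <<'E'
from h import *
st()
p,d=vision.grab_frame("scene")
cv2.imwrite("pics/l.png",cv2.convertScaleAbs(cv2.resize(p[120:280,160:280],None,fx=4,fy=4,interpolation=cv2.INTER_CUBIC)[:600],alpha=1.7))
E
```

```text
t 7.38 pos [ 467.   -309.31  222.16] rot [-179.91    0.19  119.42] F [ 0.2 -0.5 -2. ] T [-0.006  0.023  0.   ] open 0.295 q [-4.380e+01  2.300e+00  1.073e+02 -1.000e-01  7.020e+01 -7.320e+01]
```

View pics/l.png

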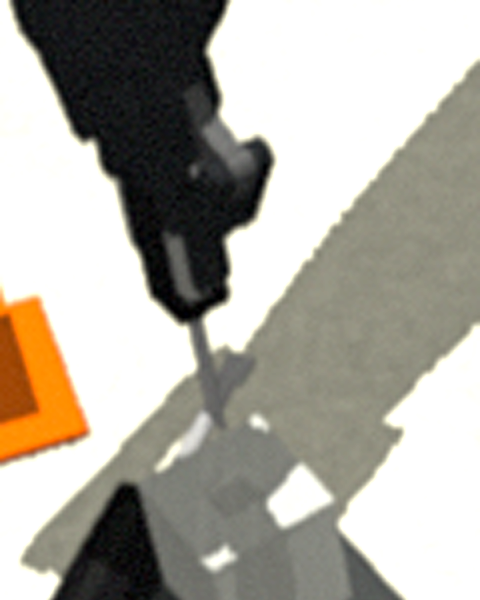

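```bash
python3 - <<'E'
from h import *
rel([[478,-180,245],[490,-50,245],[500,80,245],[511,203,240],[511,203,160]],183)
E
```

```text
[[10.641, 7.33, -2.48], [21.376, 14.76, -2.502], [32.208, 22.017, -2.524], [42.382, 29.017, -2.045], [42.386, 29.036, 5.955]] turn -63.58204677182083
```

Emit:
arm_command(
  increments=[
    [[3,2,-2],-7],
    [[7,5,-2.5],-14],
    [[11,7.6,-2.5],-21],
    [[15,10.3,-2.5],-28],
    [[19,13,-2.5],-35],
    [[23,15.8,-2.5],-42],
    [[27.2,18.6,-2.5],-49],
    [[31.4,21.5,-2.5],-56],
    [[35.6,24.4,-2.5],-63.6],
    [[39,26.8,-2.3],-63.6],
    [[42.4,29,-2],-63.6],
    [[42.4,29,-1],-63.6],
    [[42.4,29,2],-63.6],
    [[42.4,29,4.5],-63.6],
    [[42.4,29,5.5],-63.6],
    [[42.4,29,5.5],-63.6],
  ],
)

```text
t: 9.43
tool_pos: [509.9, 202.2, 163.2]
ee_rot: [-179.9, -0.3, -177.0]
force: [0.8, 0.8, -1.6]
opening: 0.295
```

```bash
python3 - <<'E'
from h import *
s=st();o=s["tool_pos"]-[0,0,95.5]
L=[]
for n in("scene","top"):
    p,d=vision.grab_frame(n);np.save(f"pics/{n}_h.npy",d);cv2.imwrite(f"pics/{n}h.png",p)
    u,v=proj(n,o)[0];print(n,u,v,proj(n,[511,203,39])[0]);u,v=int(u),int(v)
    L.append(cv2.resize(p[v-40:v+30,u-35:u+35],None,fx=5,fy=5,interpolation=cv2.INTER_CUBIC))
cv2.imwrite("pics/hv.png",cv2.convertScaleAbs(np.hstack(L),alpha=1.5))
E
```

```text
t 9.43 pos [509.86 202.17 163.17] rot [-179.88   -0.27 -177.02] F [ 0.8  0.8 -1.6] T [-0.028 -0.034  0.013] open 0.295 q [ 1.110e+01  4.500e+00  1.115e+02 -1.000e-01  6.430e+01 -8.190e+01]
scene 501.79988051887835 218.12204252890413 [498.98332014 228.65597291]
top 137.30843565942263 229.33829054271152 [142.95871677 231.82355879]
```

View pics/hv.png

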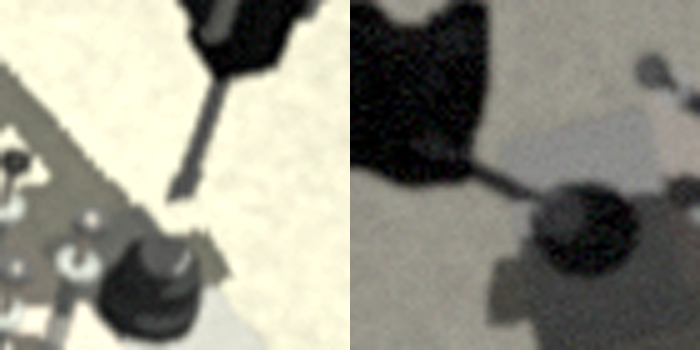

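The blade shows at scene tip ≈(503,217). It is about 6 px wide, so it lies along tool y. I need tool yaw 93, which puts q6 at about 8° and leaves enough range for the turn. I'll rotate by +90.

Emit:
arm_command(
  increments=[
    [[-0.05,0.05,0],10.5],
    [[-0.11,0.08,0],21],
    [[-0.11,0.08,0],31.5],
    [[-0.11,0.08,0],42],
    [[-0.11,0.08,0],52.5],
    [[-0.11,0.08,0],63],
    [[-0.11,0.08,0],73.5],
    [[-0.11,0.08,0],84],
    [[-0.11,0.08,0],90],
    [[-0.11,0.08,0],90],
    [[-0.11,0.08,0],90],
  ],
)

```text
t: 10.9
tool_pos: [512.7, 203.6, 166.1]
ee_rot: [180.0, 0.1, 93.1]
force: [-0.4, 0.4, -2.0]
opening: 0.296
```

```bash
python3 - <<'E'
from h import *
s=st();o=s["tool_pos"]-[0,0,95.5]
L=[]
for n in("scene","top"):
    PP=[];DD=[]
    for i in range(4):
        p,d=vision.grab_frame(n);PP.append(p.astype(float));DD.append(d)
    p=np.mean(PP,0);d=np.median(DD,0);np.save(f"pics/{n}_hd.npy",d);np.save(f"pics/{n}_hp.npy",p)
    print(n,proj(n,o)[0],proj(n,[511,203,39])[0]);u,v=proj(n,o)[0].astype(int)
    c=p[v-30:v+25,u-28:u+28];c=np.clip(c*1.6,0,255).astype(np.uint8)
    L.append(cv2.resize(c,None,fx=7,fy=7,interpolation=cv2.INTER_CUBIC)); print("origin",u-28,v-30)
    C=cloud(n,d).reshape(-1,3)
    q=C[(np.hypot(C[:,0]-o[0],C[:,1]-o[1])<12)&(C[:,2]>55)&(C[:,2]<155)]
    for z in range(58,150,6):
        w=q[(q[:,2]>=z)&(q[:,2]<z+6)]
        if len(w):print(z,len(w),w.mean(0).round(1),np.ptp(w,0)[:2].round(1))
cv2.imwrite("pics/hv2.png",np.hstack(L))
E
```

```text
t 10.9 pos [512.68 203.57 166.15] rot [1.7996e+02 7.0000e-02 9.3080e+01] F [-0.4  0.4 -2. ] T [-0.031 -0.002 -0.001] open 0.296 q [ 1.120e+01  4.500e+00  1.111e+02 -1.000e-01  6.430e+01  8.100e+00]
scene [503.52829778 218.05137559] [498.98332014 228.65597291]
origin 475 188
64 1 [514.1 204.1  69.5] [0. 0.]
70 9 [512.2 203.3  72.8] [12.1  1.7]
76 12 [513.4 203.2  78.5] [12.2  2.4]
82 9 [514.8 203.   85.1] [4.3 5.6]
88 11 [514.3 202.4  91.1] [4.7 5.9]
94 9 [514.  202.3  97.2] [4.6 5.9]
100 10 [514.2 201.9 103.3] [4.8 4.7]
106 9 [514.3 202.4 108.9] [3.6 6.2]
112 11 [514.2 202.6 114.6] [4.7 5.9]
118 11 [514.2 202.3 121.3] [4.1 5.1]
124 9 [513.9 202.4 127. ] [4.9 5.7]
130 9 [514.6 202.5 132.5] [4.9 4. ]
142 1 [511.3 191.8 147.6] [0. 0.]
148 2 [520.  198.5 152.5] [ 7.9 12.8]
top [135.95428339 227.52411928] [142.95871677 231.82355879]
origin 107 197
70 7 [513.3 202.6  73.6] [9.7 1.1]
76 5 [513.6 203.2  77.8] [10.1  2.2]
82 9 [512.5 201.7  84.4] [9.4 3.4]
88 6 [512.3 201.2  91. ] [3.3 4. ]
94 5 [512.8 201.1  96.7] [4.4 1.7]
100 7 [513.6 201.  103.1] [6.5 3. ]
106 6 [512.  201.3 109.1] [3.8 2.7]
112 7 [513.6 201.  114.9] [5.2 2.5]
118 7 [513. 201. 122.] [6.  2.9]
124 1 [514.4 200.6 124.7] [0. 0.]
```

View pics/hv2.png

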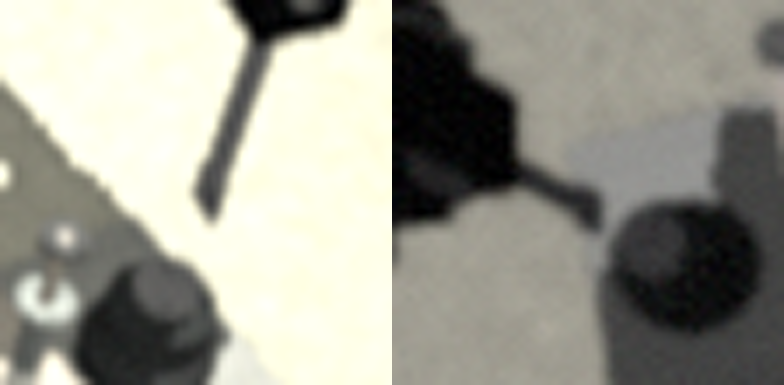

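Emit:
arm_command(
  increments=[
    [[0,-0.1,0.5],0],
    [[-0.02,-0.15,1.2],0],
    [[-0.02,-0.15,1.8],0],
    [[-0.02,-0.15,2.2],0],
    [[-0.02,-0.15,2.2],0],
    [[-0.02,-0.15,2.2],0],
    [[-0.02,-0.15,2.2],0],
  ],
)

```text
t: 12.18
tool_pos: [510.9, 203.3, 143.6]
ee_rot: [-180.0, 0.1, 93.0]
force: [0.8, 0.7, -1.5]
opening: 0.299
```

Emit:
arm_command(
  increments=[
    [[0,0,0],0],
  ],
)

```text
t: 12.3
tool_pos: [511.1, 203.3, 143.8]
ee_rot: [180.0, 0.1, 93.0]
force: [0.3, -0.4, -1.4]
opening: 0.297
```

Emit:
arm_command(
  increments=[
    [[0,0,0],0],
  ],
)

```text
t: 12.42
tool_pos: [511.2, 203.3, 144.0]
ee_rot: [180.0, 0.1, 93.0]
force: [0.5, -0.2, -1.4]
opening: 0.296
```

```bash
python3 - <<'E'
from h import *
s=st();o=s["tool_pos"]-[0,0,95.5]
L=[]
for n in("scene","top"):
    PP=[]
    for i in range(4):
        p,d=vision.grab_frame(n);PP.append(p.astype(float));st()
    p=np.mean(PP,0)
    u,v=proj(n,o)[0].astype(int)
    c=p[v-30:v+25,u-28:u+28];c=np.clip(c*2,0,255).astype(np.uint8)
    L.append(cv2.resize(c,None,fx=7,fy=7,interpolation=cv2.INTER_CUBIC)); print("origin",u-28,v-30)
cv2.imwrite("pics/hv3.png",np.hstack(L))
E
```

```text
t 12.43 pos [511.17 203.34 144.04] rot [1.7996e+02 7.0000e-02 9.3010e+01] F [ 0.5 -0.2 -1.4] T [-0.057  0.038 -0.008] open 0.296 q [ 1.120e+01  5.900e+00  1.122e+02 -1.000e-01  6.190e+01  8.200e+00]
t 12.47 pos [511.15 203.32 144.01] rot [1.7997e+02 7.0000e-02 9.3010e+01] F [ 0.2 -0.1 -1.4] T [-0.019  0.012 -0.09 ] open 0.298 q [ 1.120e+01  5.900e+00  1.122e+02 -1.000e-01  6.190e+01  8.200e+00]
t 12.53 pos [511.14 203.31 143.98] rot [1.7997e+02 7.0000e-02 9.3010e+01] F [ 0.4  0.4 -0.1] T [ 0.033  0.009 -0.03 ] open 0.298 q [ 1.120e+01  5.900e+00  1.122e+02 -1.000e-01  6.190e+01  8.200e+00]
t 12.57 pos [511.12 203.3  143.93] rot [1.7997e+02 7.0000e-02 9.3010e+01] F [ 0.1 -0.7 -1.1] T [ 0.034  0.006 -0.031] open 0.294 q [ 1.120e+01  5.900e+00  1.122e+02 -1.000e-01  6.190e+01  8.200e+00]
t 12.62 pos [511.07 203.31 143.86] rot [1.7998e+02 7.0000e-02 9.3010e+01] F [-1.5 -0.4 -0.9] T [-0.007  0.039  0.002] open 0.295 q [ 1.120e+01  5.900e+00  1.122e+02 -1.000e-01  6.190e+01  8.200e+00]
origin 472 195
t 12.68 pos [511.07 203.3  143.86] rot [1.7998e+02 7.0000e-02 9.3000e+01] F [-0.3 -0.3 -1.6] T [-0.032 -0.034 -0.014] open 0.295 q [ 1.120e+01  5.900e+00  1.122e+02 -1.000e-01  6.190e+01  8.200e+00]
t 12.72 pos [511.07 203.29 143.84] rot [1.7998e+02 7.0000e-02 9.3010e+01] F [-0.8  1.  -0.5] T [-0.039 -0.004 -0.047] open 0.291 q [ 1.120e+01  5.900e+00  1.122e+02 -1.000e-01  6.190e+01  8.200e+00]
t 12.78 pos [511.08 203.3  143.86] rot [1.7998e+02 7.0000e-02 9.3000e+01] F [-0.5 -0.1 -0.8] T [-0.001  0.049  0.032] open 0.296 q [ 1.120e+01  5.900e+00  1.122e+02 -1.000e-01  6.190e+01  8.200e+00]
t 12.82 pos [511.04 203.3  143.81] rot [1.7999e+02 7.0000e-02 9.3010e+01] F [-0.2 -0.3 -1.5] T [-0.038  0.028  0.016] open 0.297 q [ 1.120e+01  5.900e+00  1.122e+02 -1.000e-01  6.190e+01  8.200e+00]
origin 112 200
```

View pics/hv3.png

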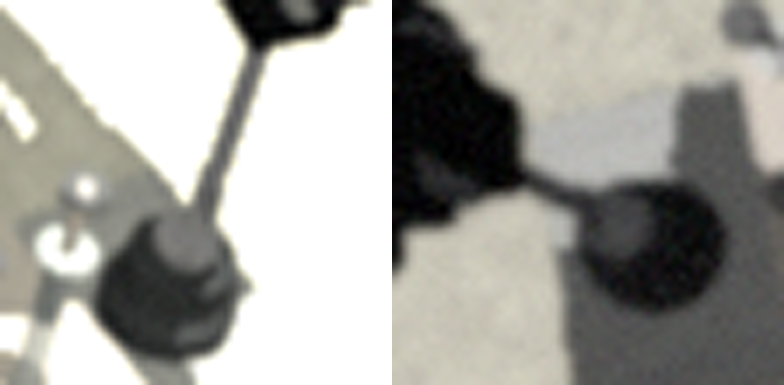

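Emit:
arm_command(
  increments=[
    [[0,0,0.3],0],
    [[0,0,0.6],0],
    [[0,0,0.8],0],
    [[0,0,0.8],0],
    [[0,0,0.8],0],
  ],
)

```text
t: 13.45
tool_pos: [511.1, 203.3, 135.9]
ee_rot: [180.0, 0.1, 93.0]
force: [-0.6, -0.7, 0.0]
opening: 0.291
```

Emit:
arm_command(
  increments=[
    [[0,0,0.1],0],
    [[0,0,0.2],0],
    [[0,0,0.2],0],
    [[0,0,0.2],0],
  ],
)

```text
t: 13.95
tool_pos: [511.1, 203.3, 133.8]
ee_rot: [180.0, 0.1, 93.0]
force: [0.1, -0.3, -1.7]
opening: 0.295
```

Emit:
arm_command(
  increments=[
    [[0,0,0.05],0],
    [[0,0,0.1],0],
    [[0,0,0.1],0],
  ],
)

```text
t: 14.32
tool_pos: [511.1, 203.3, 132.8]
ee_rot: [180.0, 0.1, 93.0]
force: [-0.0, 0.4, -0.9]
opening: 0.291
```

Emit:
arm_command(
  increments=[
    [[0,0,0.05],0],
    [[0,0,0.05],0],
    [[0,0,0.05],0],
  ],
)

```text
t: 14.7
tool_pos: [511.1, 203.3, 132.3]
ee_rot: [180.0, 0.1, 93.0]
force: [0.1, -0.2, -1.3]
opening: 0.296
```

Emit:
arm_command(
  increments=[
    [[0,0,0.05],0],
    [[0,0,0.05],0],
    [[0,0,0.05],0],
  ],
)

```text
t: 15.08
tool_pos: [511.2, 203.3, 132.2]
ee_rot: [180.0, 0.1, 93.0]
force: [0.2, -0.6, 1.5]
opening: 0.295
```

Emit:
arm_command(
  increments=[
    [[0,0,0.05],0],
    [[0,0,0.05],0],
    [[0,0,0.05],0],
  ],
)

```text
t: 15.45
tool_pos: [511.4, 203.3, 132.0]
ee_rot: [179.9, 0.1, 93.0]
force: [-0.9, -0.2, 4.4]
opening: 0.29
```

Emit:
arm_command(
  increments=[
    [[0,0,0.05],0],
    [[0,0,0.09],0],
    [[0,0,0.09],0],
    [[0,0,0.09],0],
  ],
)

```text
t: 15.95
tool_pos: [511.7, 203.4, 131.9]
ee_rot: [179.9, 0.1, 93.0]
force: [-1.7, -0.5, 6.1]
opening: 0.296
```

```bash
python3 - <<'E'
from h import *
st()
for i in range(4): vision.grab_frame("top");st()
E
```

```text
t 15.95 pos [511.72 203.36 131.91] rot [1.7991e+02 7.0000e-02 9.3010e+01] F [-1.7 -0.5  6.1] T [-0.161  0.558  0.018] open 0.296 q [ 1.120e+01  6.800e+00  1.126e+02 -1.000e-01  6.050e+01  8.200e+00]
t 16.0 pos [511.74 203.36 131.91] rot [1.7991e+02 7.0000e-02 9.3010e+01] F [-1.2 -1.   5.6] T [-0.198  0.51   0.034] open 0.292 q [ 1.120e+01  6.800e+00  1.126e+02 -1.000e-01  6.050e+01  8.200e+00]
t 16.05 pos [511.72 203.38 131.93] rot [1.7991e+02 7.0000e-02 9.3010e+01] F [-1.8 -1.6  6.1] T [-0.169  0.484  0.013] open 0.293 q [ 1.120e+01  6.800e+00  1.126e+02 -1.000e-01  6.050e+01  8.200e+00]
t 16.1 pos [511.72 203.37 131.89] rot [1.7991e+02 7.0000e-02 9.3010e+01] F [-1.2 -0.6  7.2] T [-0.175  0.466  0.03 ] open 0.295 q [ 1.120e+01  6.800e+00  1.126e+02 -1.000e-01  6.050e+01  8.200e+00]
t 16.15 pos [511.71 203.39 131.91] rot [1.7991e+02 7.0000e-02 9.3010e+01] F [-2.2 -0.6  5.9] T [-0.17   0.427  0.031] open 0.297 q [ 1.120e+01  6.800e+00  1.126e+02 -1.000e-01  6.050e+01  8.200e+00]
```

Emit:
arm_command(
  increments=[
    [[0,-0.05,0.13],0],
    [[0,-0.05,0.15],0],
    [[0,-0.05,0.15],0],
    [[0,-0.05,0.15],0],
    [[0,-0.05,0.15],0],
  ],
)

```text
t: 16.77
tool_pos: [511.8, 203.4, 131.8]
ee_rot: [179.9, 0.1, 93.0]
force: [-2.5, -1.7, 7.6]
opening: 0.296
```

```bash
python3 - <<'E'
from h import *
for i in range(4): vision.grab_frame("top");st()
E
```

```text
t 16.82 pos [511.76 203.4  131.77] rot [1.7985e+02 7.0000e-02 9.3020e+01] F [-2.2 -0.3  6.8] T [-0.217  0.612  0.015] open 0.297 q [ 1.120e+01  6.800e+00  1.126e+02 -1.000e-01  6.040e+01  8.200e+00]
t 16.88 pos [511.78 203.4  131.79] rot [1.7985e+02 7.0000e-02 9.3020e+01] F [-1.8 -0.7  7.9] T [-0.227  0.644 -0.015] open 0.292 q [ 1.120e+01  6.800e+00  1.126e+02 -1.000e-01  6.040e+01  8.200e+00]
t 16.93 pos [511.78 203.4  131.79] rot [1.7985e+02 7.0000e-02 9.3020e+01] F [-1.8 -1.5  8.6] T [-0.262  0.673  0.012] open 0.29 q [ 1.120e+01  6.800e+00  1.126e+02 -1.000e-01  6.040e+01  8.200e+00]
t 16.98 pos [511.78 203.39 131.76] rot [1.7985e+02 8.0000e-02 9.3020e+01] F [-1.6 -1.3  7.9] T [-0.229  0.652 -0.015] open 0.299 q [ 1.120e+01  6.800e+00  1.126e+02 -1.000e-01  6.040e+01  8.200e+00]
```

Emit:
arm_command(
  increments=[
    [[0,-0.04,0.18],0],
    [[0,-0.04,0.22],0],
    [[0,-0.04,0.24],0],
    [[0,-0.04,0.24],0],
  ],
)

```text
t: 17.48
tool_pos: [512.1, 203.5, 131.6]
ee_rot: [179.8, 0.1, 93.0]
force: [-3.1, -1.3, 11.4]
opening: 0.293
```

Emit:
arm_command(
  increments=[
    [[0,-0.04,0.26],0],
    [[0,-0.04,0.26],0],
  ],
)

```text
t: 17.73
tool_pos: [512.9, 203.6, 131.6]
ee_rot: [179.6, 0.1, 93.0]
force: [-3.3, -1.3, 11.9]
opening: 0.298
```

Emit:
arm_command(
  increments=[
    [[-0.02,-0.2,0.27],0],
    [[-0.02,-0.2,0.28],0],
    [[-0.02,-0.2,0.28],0],
    [[-0.02,-0.2,0.28],0],
  ],
)

```text
t: 18.23
tool_pos: [512.5, 203.5, 131.5]
ee_rot: [179.4, 0.1, 93.1]
force: [-2.4, -0.7, 12.4]
opening: 0.293
```

```bash
python3 - <<'E'
from h import *
for i in range(3): vision.grab_frame("top");st()
E
```

```text
t 18.27 pos [512.51 203.53 131.56] rot [1.7944e+02 7.0000e-02 9.3050e+01] F [-2.5 -0.7 11.3] T [-0.263  0.646 -0.022] open 0.294 q [ 11.2   6.7 112.8  -0.2  60.    8.2]
t 18.32 pos [512.5  203.51 131.54] rot [1.7944e+02 7.0000e-02 9.3050e+01] F [-3.2 -1.5 12.1] T [-0.221  0.706  0.004] open 0.293 q [ 11.2   6.7 112.8  -0.2  60.    8.2]
t 18.38 pos [512.5  203.5  131.55] rot [1.7944e+02 7.0000e-02 9.3050e+01] F [-2.7 -1.  11.1] T [-0.275  0.701  0.027] open 0.295 q [ 11.2   6.7 112.8  -0.2  60.    8.2]
```

Emit:
arm_command(
  increments=[
    [[0,-0.1,-0.02],0],
    [[-0.02,-0.2,-0.07],0],
    [[-0.02,-0.22,-0.07],0],
    [[-0.02,-0.22,-0.07],0],
    [[-0.02,-0.22,-0.07],0],
  ],
)

```text
t: 19.0
tool_pos: [510.4, 203.2, 132.1]
ee_rot: [179.4, 0.1, 93.1]
force: [1.4, 0.2, 2.0]
opening: 0.297
```

```bash
python3 - <<'E'
from h import *
st()
L=[]
for n in("scene","top"):
    p=np.mean([vision.grab_frame(n)[0].astype(float) for i in range(3)],0)
    u,v=proj(n,[511,203,39])[0].astype(int)
    c=p[v-25:v+15,u-25:u+25];c=np.clip(c*2.2,0,255).astype(np.uint8)
    L.append(cv2.resize(c,None,fx=8,fy=8,interpolation=cv2.INTER_CUBIC))
cv2.imwrite("pics/hv4.png",np.hstack(L));st()
E
```

```text
t 19.0 pos [510.41 203.23 132.15] rot [1.7943e+02 7.0000e-02 9.3050e+01] F [1.4 0.2 2. ] T [-0.018 -0.134 -0.029] open 0.297 q [ 11.2   6.4 113.   -0.2  60.    8.2]
t 19.3 pos [510.27 203.21 132.14] rot [1.7945e+02 7.0000e-02 9.3050e+01] F [ 0.8 -0.3  1.6] T [-0.04  -0.189 -0.041] open 0.297 q [ 11.2   6.4 113.1  -0.2  60.    8.2]
```

View pics/hv4.png

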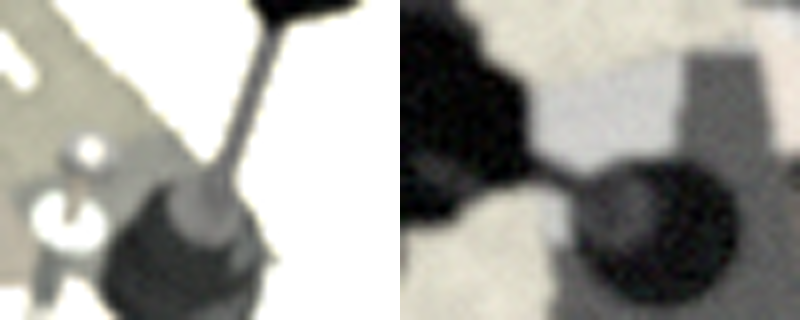

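Emit:
arm_command(
  increments=[
    [[0,-0.05,0.15],0],
    [[0,-0.1,0.28],0],
    [[0,-0.1,0.34],0],
    [[0,-0.1,0.36],2],
    [[0,-0.1,0.36],4],
    [[0,-0.1,0.36],7],
    [[0,-0.1,0.365],10],
    [[0,-0.1,0.37],13],
    [[0,-0.1,0.38],16],
  ],
)

```text
t: 20.42
tool_pos: [511.3, 203.1, 131.6]
ee_rot: [179.2, -0.1, 77.0]
force: [-0.2, -1.1, 11.5]
opening: 0.296
```

```bash
python3 - <<'E'
from h import *
st()
E
```

```text
t 20.43 pos [511.3  203.1  131.55] rot [ 1.7918e+02 -1.2000e-01  7.6990e+01] F [-0.2 -1.1 11.5] T [-0.465  0.095  0.019] open 0.296 q [ 11.2   6.4 113.1  -0.3  59.7  24.3]
```

Emit:
arm_command(
  increments=[
    [[0,-0.02,0.4],2],
    [[0,-0.02,0.42],5],
    [[0,-0.02,0.42],8],
    [[0,-0.02,0.43],11],
    [[0,-0.02,0.44],14],
  ],
)

```text
t: 21.05
tool_pos: [513.8, 202.8, 131.3]
ee_rot: [178.9, -0.4, 63.0]
force: [-0.6, -2.0, 14.9]
opening: 0.294
```

```bash
python3 - <<'E'
from h import *
st()
E
```

```text
t 21.05 pos [513.78 202.83 131.31] rot [178.89  -0.42  62.96] F [-0.6 -2.  14.9] T [-0.768  0.164  0.038] open 0.294 q [ 11.2   6.5 113.   -0.4  59.4  38.4]
```

```bash
cat > look.py <<'E'
from h import *
import sys
def look(name,k=3,zc=60,w=28):
    s=st();L=[]
    for n in("scene","top"):
        fr=[vision.grab_frame(n) for i in range(k)]
        p=np.mean([f[0].astype(float) for f in fr],0);d=np.median([f[1] for f in fr],0)
        u,v=proj(n,[511,203,zc])[0].astype(int)
        c=p[max(v-w,0):v+w,max(u-w,0):u+w];c=np.clip(c*2.2,0,255).astype(np.uint8)
        L.append(cv2.resize(c,(392,392),interpolation=cv2.INTER_CUBIC))
        C=cloud(n,d).reshape(-1,3)
        q=C[(np.hypot(C[:,0]-512,C[:,1]-203)<14)]
        for z in range(40,115,8):
            m=q[(q[:,2]>=z)&(q[:,2]<z+8)]
            if len(m):print(n,z,len(m),m.mean(0).round(1),np.ptp(m,0)[:2].round(1))
    cv2.imwrite(f"pics/{name}.png",np.hstack(L))
if __name__=="__main__": look(sys.argv[1])
E
python3 look.py k1
```

```text
t 21.05 pos [513.78 202.83 131.31] rot [178.89  -0.42  62.96] F [-0.6 -2.  14.9] T [-0.768  0.164  0.038] open 0.294 q [ 11.2   6.5 113.   -0.4  59.4  38.4]
scene 40 8 [518.2 200.5  43.8] [7.6 9.4]
scene 48 12 [517.9 201.2  52.2] [5.9 5.5]
scene 56 12 [516.7 201.7  58.9] [5.  6.4]
scene 64 14 [517.1 201.6  67.4] [5.1 5.2]
scene 72 14 [516.8 201.1  76.4] [4.9 6. ]
scene 80 9 [516.6 201.4  83.3] [5.3 5.2]
scene 88 17 [516.6 201.4  91.3] [5.4 5.7]
scene 96 11 [516.3 201.7  99.5] [4.8 5.1]
scene 104 1 [518.2 201.4 104.3] [0. 0.]
scene 112 6 [515.4 194.  116.1] [19.  8.]
top 40 21 [512.8 202.1  41.6] [17.1 15.2]
top 48 12 [517.  200.9  50.8] [9.4 5.7]
top 56 6 [516.4 200.1  60.2] [5.3 3.2]
top 64 8 [515.7 200.   68.2] [5.4 3.4]
top 72 7 [515.3 200.8  76.4] [4.3 5. ]
top 80 8 [515.8 200.   84. ] [4.9 3.1]
top 88 6 [515.7 200.2  90.8] [5.9 3.5]
top 112 12 [507.7 192.9 117.5] [12.8  6.9]
```

View pics/k1.png

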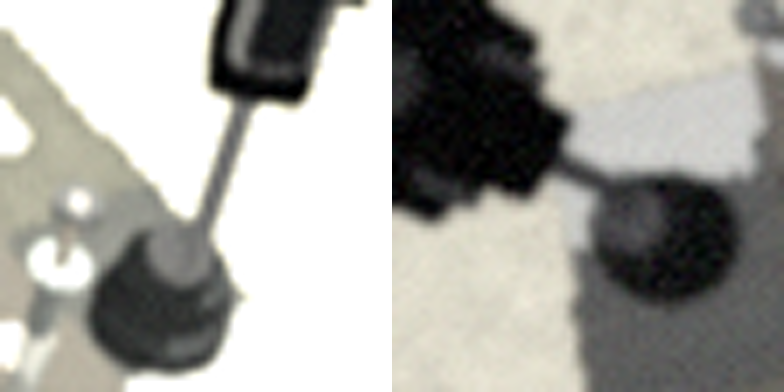

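Under load the arm bends outward: about 0.6 mm in x for each mm of z windup. The blade slid about 5 mm along the slot. I'll lift out, look at the slot again, recentre, and feed this forward.

Emit:
arm_command(
  increments=[
    [[0,0,-0.3],0],
    [[0,0,-0.8],0],
    [[-0.15,-0.46,-1.8],0],
    [[-0.15,-0.46,-2.5],0],
    [[-0.15,-0.46,-2.5],0],
    [[-0.15,-0.46,-2.5],0],
  ],
)

```text
t: 22.1
tool_pos: [508.4, 203.6, 156.0]
ee_rot: [178.9, -0.4, 63.0]
force: [0.1, 0.3, -0.2]
opening: 0.295
```

```bash
cat > slot.py <<'E'
from fit import *
def slot(k=6):
    for n in("top","scene"):
        fr=[vision.grab_frame(n)[1] for i in range(k)]
        D=np.median(fr,0);C=cloud(n,D).reshape(-1,3)
        c0=np.array((512.1,203.) if n=="top" else (509.8,202.95))
        q=C[(np.hypot(C[:,0]-c0[0],C[:,1]-c0[1])<8.3)&(C[:,2]>31)&(C[:,2]<43)];H=np.percentile(q[:,2],80)
        out=[]
        for a in np.arange(0,180,3):
            t=np.radians(a);w=np.abs(-(q[:,0]-c0[0])*np.sin(t)+(q[:,1]-c0[1])*np.cos(t))
            for hh in np.arange(H-1.5,H+1,.25):
                out.append((np.abs(hh-2.5*np.clip((2.95-w)/1.45,0,1)-q[:,2]).mean(),a,hh))
        print(n,len(q),"H",H,[tuple(np.round(z,2).tolist()) for z in sorted(out)[:5]])
        q=C[(np.hypot(C[:,0]-c0[0],C[:,1]-c0[1])<16)&(C[:,2]>58)&(C[:,2]<80)]
        for z in range(52,80,5):
            m=q[(q[:,2]>=z)&(q[:,2]<z+5)]
            if len(m):print("  drv",z,len(m),m.mean(0).round(1),np.ptp(m,0)[:2].round(1))
E
python3 - <<'E'
from slot import *
st();slot()
E
```

```text
t 22.1 pos [508.41 203.59 156.03] rot [178.89  -0.41  63.05] F [ 0.1  0.3 -0.2] T [-0.015  0.013 -0.013] open 0.295 q [ 11.4   4.2 112.7  -0.4  62.   38.5]
top 54 H 40.2781668050476 [(0.54, 0.0, 39.78), (0.55, 3.0, 39.78), (0.56, 3.0, 39.53), (0.57, 6.0, 39.78), (0.57, 0.0, 39.53)]
  drv 57 1 [514.2 202.7  59. ] [0. 0.]
  drv 62 9 [511.8 202.8  64.7] [9.7 4.3]
  drv 67 4 [512.  202.9  69.6] [8.  3.9]
  drv 72 7 [511.7 201.8  74.7] [9.3 5.3]
  drv 77 5 [510.9 201.4  78.3] [5.1 4. ]
scene 51 H 39.54537487481023 [(0.64, 0.0, 39.3), (0.64, 177.0, 39.3), (0.66, 3.0, 39.3), (0.66, 174.0, 39.3), (0.67, 0.0, 39.05)]
  drv 62 4 [512.1 202.2  65. ] [7.8 3.1]
  drv 67 2 [514.8 201.3  68.2] [1.9 0.6]
  drv 72 9 [513.1 202.4  74.3] [5.8 4.9]
  drv 77 3 [511.4 200.8  77.4] [2.8 1.2]
```

```bash
python3 - <<'E'
from h import *
s=st()
for n in("scene","top"):
    fr=[vision.grab_frame(n) for i in range(4)]
    D=np.median([f[1] for f in fr],0);C=cloud(n,D)
    m=(np.hypot(C[...,0]-510,C[...,1]-203)<16)&(C[...,2]>44)&(C[...,2]<90)
    vs,us=np.nonzero(m)
    for v in sorted(set(vs))[::-1][:9]:
        k=us[vs==v];print(n,v,k.min(),k.max(),C[v,k].mean(0).round(1), np.ptp(C[v,k],0)[:2].round(1))
    p=np.mean([f[0].astype(float) for f in fr],0);v,u=vs.max(),int(us[vs==vs.max()].mean())
    c=np.clip(p[v-25:v+25,u-25:u+25]*2,0,255).astype(np.uint8);cv2.imwrite(f"pics/e_{n}.png",cv2.resize(c,None,fx=8,fy=8,interpolation=cv2.INTER_CUBIC))
cv2.imwrite("pics/e.png",np.hstack([cv2.imread(f"pics/e_{n}.png") for n in("scene","top")]))
E
```

```text
t 22.7 pos [508.57 203.59 156.17] rot [178.88  -0.42  63.05] F [-0.2 -0.5 -1.7] T [-0.028  0.034  0.02 ] open 0.292 q [ 11.4   4.2 112.7  -0.4  62.   38.5]
scene 222 502 502 [515.9 200.8  64. ] [0. 0.]
scene 221 502 502 [514.3 201.3  64.9] [0. 0.]
scene 220 502 503 [513.5 202.2  66.6] [2.7 0. ]
scene 219 502 503 [513.  201.9  68.8] [3.5 0.6]
scene 218 502 503 [509.8 203.5  67.6] [8.2 4.1]
scene 217 503 505 [512.8 203.7  73.7] [1.1 4.9]
scene 216 502 505 [512.5 202.2  76.5] [3.1 3.8]
scene 215 502 505 [511.3 202.4  77.8] [3.9 3.2]
scene 214 503 506 [512.6 202.8  81.8] [2.7 4.1]
top 231 136 137 [507.6 205.   64. ] [0.3 1.1]
top 230 134 137 [508.4 204.8  69.1] [1.7 1.9]
top 229 134 138 [510.  203.6  70.1] [2.5 2.5]
top 228 132 138 [510.4 202.6  77. ] [4.6 4.3]
top 227 133 139 [512.2 200.8  77.2] [5.4 1.1]
top 226 133 139 [514.1 200.9  77. ] [5.5 1.4]
top 225 134 137 [515.6 201.   78.6] [2.4 1.2]
```

View pics/e.png

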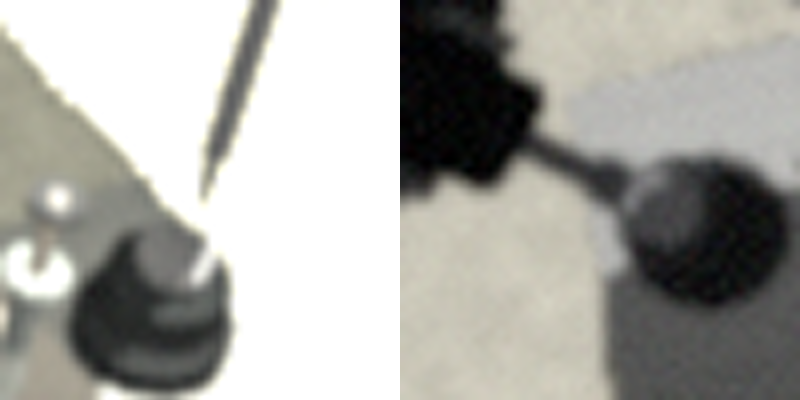

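Emit:
arm_command(
  increments=[
    [[-0.06,-0.12,0.3],-7],
    [[-0.06,-0.12,0.8],-14],
    [[-0.06,-0.12,1.2],-21],
    [[-0.06,-0.12,1.5],-29],
    [[-0.06,-0.12,1.5],-29],
    [[-0.06,-0.12,1.5],-29],
    [[-0.06,-0.12,1.5],-29],
  ],
  squeeze=120,
)

```text
t: 23.98
tool_pos: [507.7, 203.6, 141.4]
ee_rot: [178.8, 0.2, 92.0]
force: [-0.0, 0.4, -1.8]
opening: 0.291
```

```bash
python3 - <<'E'
from h import *
s=st()
for n in("scene","top"):
    fr=[vision.grab_frame(n) for i in range(4)]
    D=np.median([f[1] for f in fr],0);C=cloud(n,D)
    m=(np.hypot(C[...,0]-510,C[...,1]-203)<16)&(C[...,2]>43)&(C[...,2]<90)
    vs,us=np.nonzero(m)
    for v in sorted(set(vs))[::-1][:9]:
        k=us[vs==v];print(n,v,k.min(),k.max(),C[v,k].mean(0).round(1), np.ptp(C[v,k],0)[:2].round(1))
    p=np.mean([f[0].astype(float) for f in fr],0);v,u=proj(n,[511,203,42])[0].astype(int)[::-1]
    c=np.clip(p[v-25:v+25,u-25:u+25]*2,0,255).astype(np.uint8);cv2.imwrite(f"pics/e_{n}.png",cv2.resize(c,None,fx=8,fy=8,interpolation=cv2.INTER_CUBIC))
cv2.imwrite("pics/e2.png",np.hstack([cv2.imread(f"pics/e_{n}.png") for n in("scene","top")]))
E
```

```text
t 23.98 pos [507.68 203.6  141.42] rot [1.7879e+02 1.7000e-01 9.1980e+01] F [-0.   0.4 -1.8] T [-0.032  0.023 -0.019] open 0.291 q [ 11.4   5.1 113.4  -0.4  60.4   9.6]
scene 227 501 501 [514.9 203.1  48.3] [0. 0.]
scene 226 500 502 [513.  203.8  48.7] [3.5 2.8]
scene 225 500 502 [512.7 203.3  51.4] [5.8 0.7]
scene 224 499 502 [510.3 203.3  51.4] [8.  0.8]
scene 223 499 503 [510.5 203.5  54.4] [8.9 2.8]
scene 222 499 503 [510.  203.1  56.8] [10.3  2.8]
scene 221 499 503 [509.8 202.6  59.5] [9.6 4.4]
scene 220 500 503 [511.  202.   63.8] [2.4 4.5]
scene 219 500 504 [510.7 202.6  66. ] [4.8 6.2]
top 233 139 141 [506.  203.   52.6] [0.9 2.1]
top 232 138 141 [507.4 203.   55.1] [2.1 1.5]
top 231 137 141 [508.7 202.8  58.2] [2.7 2.4]
top 230 135 141 [509.2 202.   64.9] [4.7 3.7]
top 229 133 141 [509.8 201.3  71. ] [7.4 3.5]
top 228 133 141 [511.5 201.1  71.8] [8. 3.]
top 227 134 139 [513.  201.5  73.3] [6.3 4.2]
top 226 134 135 [512.7 201.   83.4] [1.4 0.9]
```

View pics/e2.png

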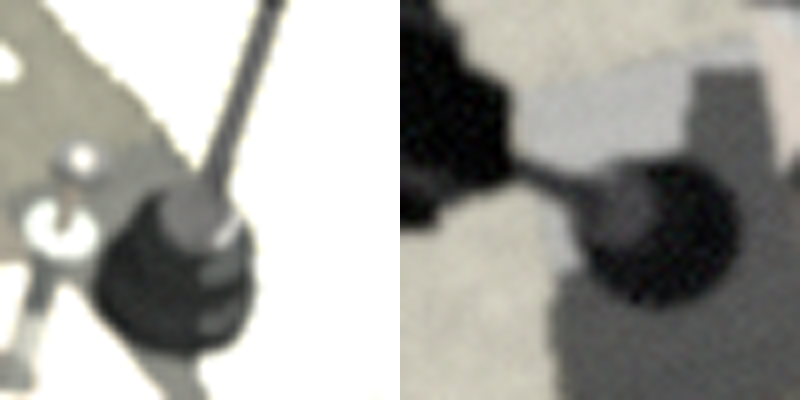

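Emit:
arm_command(
  increments=[
    [[0,0,0.4],0],
    [[0,0,0.7],0],
    [[0,0,0.85],0],
    [[0,0,0.9],0],
    [[0,0,0.9],0],
    [[0,0,0.9],0],
  ],
)

```text
t: 25.12
tool_pos: [507.8, 203.5, 132.4]
ee_rot: [178.8, 0.2, 92.0]
force: [-1.1, -0.3, -0.7]
opening: 0.293
```

Emit:
arm_command(
  increments=[
    [[0,0,0.05],0],
    [[0,0,0.1],0],
    [[0,0,0.1],0],
  ],
)

```text
t: 25.5
tool_pos: [508.2, 203.6, 132.1]
ee_rot: [178.8, 0.2, 92.0]
force: [-1.3, -0.2, 3.4]
opening: 0.29
```

Emit:
arm_command(
  increments=[
    [[0.1,0,0.03],0],
    [[0.2,0,0.03],0],
    [[0.2,0,0.03],0],
  ],
)

```text
t: 25.88
tool_pos: [508.4, 204.8, 132.1]
ee_rot: [178.7, 0.3, 92.1]
force: [-0.6, -5.1, 5.3]
opening: 0.289
```

```bash
python3 - <<'E'
from h import *
st()
E
```

```text
t 25.88 pos [508.44 204.76 132.08] rot [178.73   0.31  92.09] F [-0.6 -5.1  5.3] T [-1.353  0.249 -0.03 ] open 0.289 q [ 11.6   5.9 113.6  -0.6  59.3   9.8]
```

Emit:
arm_command(
  increments=[
    [[-0.2,0,0.03],0],
    [[-0.4,0,0.03],0],
    [[-0.4,0,0.03],0],
    [[-0.4,0,0.03],0],
  ],
)

```text
t: 26.38
tool_pos: [509.1, 201.6, 132.1]
ee_rot: [178.6, 0.2, 92.1]
force: [0.6, 2.1, 3.8]
opening: 0.295
```

```bash
python3 - <<'E'
from h import *
st()
E
```

```text
t 26.38 pos [509.08 201.57 132.11] rot [178.63   0.2   92.06] F [0.6 2.1 3.8] T [ 0.685 -0.17  -0.019] open 0.295 q [ 11.2   5.8 113.7  -0.5  59.2   9.3]
```

Emit:
arm_command(
  increments=[
    [[0.11,-0.05,-0.1],0],
    [[0.11,-0.05,-0.1],0],
    [[0.11,-0.05,-0.1],0],
  ],
)

```text
t: 26.75
tool_pos: [507.9, 202.4, 132.3]
ee_rot: [178.7, 0.2, 92.1]
force: [-0.2, -0.7, 0.5]
opening: 0.29
```

Emit:
arm_command(
  increments=[
    [[0.15,0,0],0],
    [[0.3,0,0],0],
    [[0.3,0,0],0],
  ],
)

```text
t: 27.12
tool_pos: [507.7, 204.6, 132.3]
ee_rot: [178.8, 0.4, 92.1]
force: [0.3, -2.9, 1.9]
opening: 0.289
```

Emit:
arm_command(
  increments=[
    [[-0.3,0,0],0],
    [[-0.6,0,0],0],
    [[-0.6,0,0],0],
    [[-0.6,0,0],0],
  ],
)

```text
t: 27.62
tool_pos: [507.9, 200.5, 132.5]
ee_rot: [178.7, 0.1, 92.0]
force: [-0.1, 4.7, 0.7]
opening: 0.287
```

```bash
cat > rows.py <<'E'
from h import *
def rows(n,D,zlo,zhi,c=(510,203)):
    C=cloud(n,D)
    m=(np.hypot(C[...,0]-c[0],C[...,1]-c[1])<16)&(C[...,2]>zlo)&(C[...,2]<zhi)
    vs,us=np.nonzero(m)
    for v in sorted(set(vs))[::-1]:
        k=us[vs==v];print(n,v,k.min(),k.max(),C[v,k].mean(0).round(1), np.ptp(C[v,k],0)[:2].round(1))
E
python3 - <<'E'
from rows import *
print("hover1 TCP 166.15")
rows("scene",np.load("pics/scene_hd.npy"),62,100,(512,203))
st()
D=np.median([vision.grab_frame("scene")[1] for i in range(5)],0)
rows("scene",D,28,75)
p=vision.grab_frame("scene")[0]
u,v=proj("scene",[511,203,42])[0].astype(int)
cv2.imwrite("pics/n.png",cv2.resize(np.clip(p[v-25:v+20,u-25:u+25]*2.0,0,255).astype(np.uint8),None,fx=12,fy=12,interpolation=cv2.INTER_CUBIC))
E
```

```text
hover1 TCP 166.15
scene 220 505 505 [518.  204.   71.1] [0. 0.]
scene 219 504 505 [515.8 203.9  71.5] [3.3 0.5]
scene 218 504 506 [516.2 203.9  74.6] [3.8 1.2]
scene 217 503 506 [514.8 203.2  76. ] [6.4 2. ]
scene 216 502 506 [512.8 203.   76.6] [9.3 1.2]
scene 215 502 507 [512.7 203.3  79.2] [11.6  3.1]
scene 214 503 506 [513.1 202.4  82.5] [5.7 3.4]
scene 213 503 507 [512.9 202.9  84.8] [9.  5.6]
scene 212 503 507 [512.7 202.3  87.5] [10.1  4.1]
scene 211 504 508 [513.9 202.7  91.3] [4.3 5.3]
scene 210 505 508 [514.2 202.8  94.4] [2.4 5.1]
scene 209 505 508 [514.3 202.   97.2] [3.4 3.5]
scene 208 505 509 [513.1 202.6  98.5] [3.2 5.7]
t 27.62 pos [507.93 200.52 132.5 ] rot [1.7871e+02 5.0000e-02 9.2010e+01] F [-0.1  4.7  0.7] T [1.353 0.04  0.032] open 0.287 q [ 11.    5.6 113.9  -0.3  59.3   9.1]
scene 238 496 498 [523.9 195.9  28.8] [1.9 2.8]
scene 237 495 503 [523.2 200.   29.8] [ 3.3 15.2]
scene 236 493 504 [520.7 200.   29.8] [ 5.  19.4]
scene 235 492 504 [518.3 200.1  29.8] [ 4.5 22.3]
scene 234 491 505 [516.1 201.   30. ] [ 6.2 25. ]
scene 233 491 505 [515.1 201.   31.8] [ 7.4 25.9]
scene 232 490 505 [513.7 200.2  33.2] [10.6 28.2]
scene 231 490 505 [512.5 200.4  34.6] [11.3 27.6]
scene 230 490 505 [510.9 200.9  35.5] [12.4 27.2]
scene 229 490 504 [509.1 200.4  36.5] [13.8 25.3]
scene 228 491 503 [508.1 200.5  38.2] [15.2 16.8]
scene 227 492 503 [506.9 201.7  39.4] [17.7 16.5]
scene 226 493 502 [506.  201.7  41.2] [19.2 12.2]
scene 225 497 501 [510.2 200.9  49.1] [7.5 4.3]
scene 224 497 501 [510.1 200.4  51.9] [9.  4.8]
scene 223 498 501 [511.  200.   55.9] [4.  3.3]
scene 222 498 502 [511.1 200.2  58.8] [3.9 6.5]
scene 221 499 502 [511.6 200.2  62.1] [3.4 3.7]
scene 220 499 502 [511.1 199.9  64.4] [4.6 4. ]
scene 219 499 503 [511.  200.3  67. ] [3.8 5.8]
scene 218 500 503 [511.1 200.5  69.8] [3.8 4.7]
scene 217 500 503 [510.8 200.1  72.3] [2.6 4.6]
scene 216 500 500 [507.5 198.7  71.7] [0. 0.]
```

View pics/n.png

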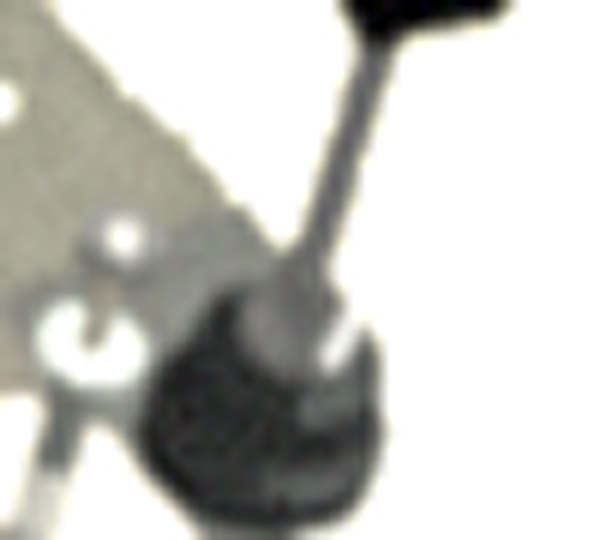

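The lateral and height evidence disagree on whether the blade is really seated. To settle it by touch, I'll press lightly on the head top with the blade set crosswise and use that contact height as a reference.

Emit:
arm_command(
  increments=[
    [[0.1,0,-0.4],0],
    [[0.22,0,-0.8],-10],
    [[0.22,0,-0.8],-20],
    [[0.22,0,-0.8],-30],
    [[0.22,0,-0.7],-40],
    [[0.22,0,-0.5],-50],
    [[0.22,0,-0.4],-50],
    [[0.22,0,-0.4],-50],
  ],
)

```text
t: 28.92
tool_pos: [507.5, 202.5, 136.1]
ee_rot: [179.3, 1.0, 141.9]
force: [0.1, 0.4, -0.8]
opening: 0.289
```

Emit:
arm_command(
  increments=[
    [[0,0,0.1],0],
    [[0,0,0.15],0],
    [[0,0,0.15],0],
    [[0,0,0.15],0],
  ],
)

```text
t: 29.42
tool_pos: [507.6, 202.5, 134.8]
ee_rot: [179.3, 1.0, 141.9]
force: [-0.2, -0.2, 0.1]
opening: 0.295
```

Emit:
arm_command(
  increments=[
    [[0,0,0.1],0],
    [[0,0,0.1],0],
    [[0,0,0.1],0],
  ],
)

```text
t: 29.8
tool_pos: [507.9, 202.6, 134.4]
ee_rot: [179.2, 1.0, 141.9]
force: [-0.7, 0.0, 2.8]
opening: 0.284
```

Crosswise, the head top is at TCP ≈134.5, and the slot contact was at 132.15. That is 2.4 mm deeper, so the blade does seat on the slot floor. I'll go back into the slot and then turn with x feed-forward.

Emit:
arm_command(
  increments=[
    [[0,0,-0.2],0],
    [[0,0,-0.3],10],
    [[0,0,-0.3],20],
    [[0,0,-0.3],30],
    [[0,0,-0.3],40],
    [[0,0,-0.3],50],
    [[0,0,-0.2],50],
    [[0,0,0.1],50],
    [[0,0,0.2],50],
    [[0,0,0.2],50],
  ],
)

```text
t: 31.05
tool_pos: [508.0, 202.6, 132.4]
ee_rot: [178.7, 0.1, 91.9]
force: [0.6, -0.9, -0.3]
opening: 0.29
```

```bash
python3 - <<'E'
from h import *
st()
E
```

```text
t 31.05 pos [508.   202.56 132.37] rot [1.787e+02 8.000e-02 9.191e+01] F [ 0.6 -0.9 -0.3] T [-0.014  0.045  0.024] open 0.29 q [ 11.2   5.7 113.8  -0.3  59.3   9.5]
```

Emit:
arm_command(
  increments=[
    [[0,-0.08,0.15],0],
    [[0,-0.16,0.28],0],
    [[0,-0.22,0.38],0],
    [[0,-0.24,0.42],0],
    [[0,-0.24,0.42],3],
    [[0,-0.24,0.42],6],
    [[0,-0.24,0.42],9],
    [[0,-0.24,0.42],12],
  ],
)

```text
t: 32.05
tool_pos: [508.5, 202.8, 131.7]
ee_rot: [178.3, -0.3, 79.9]
force: [-0.2, -0.9, 9.2]
opening: 0.292
```

```bash
python3 - <<'E'
from h import *
st()
E
```

```text
t 32.05 pos [508.5  202.82 131.74] rot [178.31  -0.31  79.86] F [-0.2 -0.9  9.2] T [-0.213  0.027 -0.014] open 0.292 q [ 11.3   5.6 114.   -0.4  58.8  21.6]
```

Emit:
arm_command(
  increments=[
    [[-0.08,-0.28,0.42],0],
    [[-0.12,-0.36,0.52],0],
    [[-0.13,-0.4,0.56],2],
    [[-0.13,-0.4,0.57],6],
    [[-0.13,-0.4,0.58],10],
    [[-0.13,-0.4,0.59],14],
    [[-0.13,-0.4,0.61],18],
    [[-0.13,-0.4,0.62],22],
    [[-0.13,-0.4,0.63],26],
  ],
)

```text
t: 33.17
tool_pos: [508.7, 202.4, 131.1]
ee_rot: [178.1, -1.4, 53.8]
force: [-1.7, -1.9, 16.1]
opening: 0.289
```

```bash
python3 look.py k2
```

```text
t 33.17 pos [508.7  202.41 131.12] rot [178.14  -1.38  53.82] F [-1.7 -1.9 16.1] T [-0.586  0.212  0.145] open 0.289 q [ 11.3   5.3 114.3  -0.5  58.1  47.7]
scene 40 8 [513.9 202.3  41.9] [14.3  9.5]
scene 48 13 [513.7 201.3  51.2] [6.6 6.6]
scene 56 14 [513.5 201.3  60. ] [5.2 4.8]
scene 64 13 [513.  201.4  68.1] [4.6 7.2]
scene 72 13 [512.9 201.4  76.6] [6.1 5. ]
scene 80 11 [512.2 201.3  83.7] [5.2 4.3]
scene 88 13 [512.1 201.3  91.4] [3.9 6.1]
scene 96 13 [512.  201.4  98.9] [6.2 7.2]
scene 104 3 [517.5 199.8 109.2] [9.8 8.4]
scene 112 31 [520.7 197.6 116.7] [10.4 16.5]
top 40 15 [512.3 200.   42.3] [13.4  9.5]
top 48 8 [513.4 201.3  51.1] [7.3 8.5]
top 56 8 [512.4 200.2  59.3] [4.8 3.7]
top 64 6 [511.6 200.1  68.2] [4.2 3.3]
top 72 8 [512.6 200.1  75. ] [6.  3.5]
top 80 8 [511.2 200.1  83.8] [4.6 3.5]
top 88 4 [511.4 199.8  89.5] [3.5 0.7]
top 112 4 [503.9 192.1 116.9] [5.7 3.9]
```

View pics/k2.png

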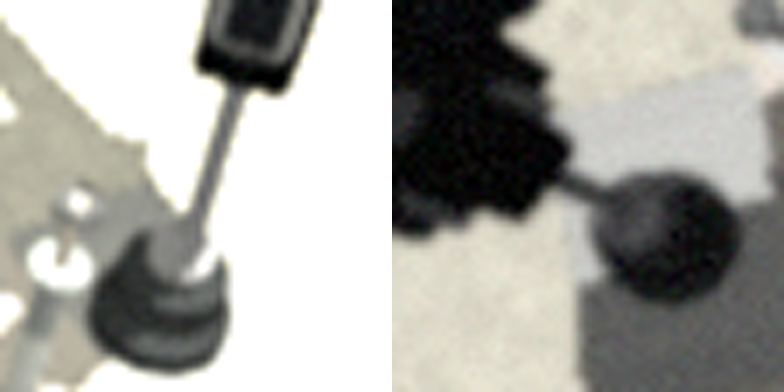

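Emit:
arm_command(
  increments=[
    [[-0.27,-0.32,0.53],0],
    [[-0.27,-0.32,0.54],1],
    [[-0.27,-0.32,0.55],5],
    [[-0.27,-0.32,0.56],10],
    [[-0.27,-0.32,0.58],15],
    [[-0.27,-0.32,0.59],20],
    [[-0.27,-0.32,0.61],25],
    [[-0.27,-0.32,0.63],30],
  ],
)

```text
t: 34.48
tool_pos: [508.0, 201.6, 130.3]
ee_rot: [178.8, -2.5, 23.9]
force: [-3.0, -3.7, 18.7]
opening: 0.286
```

```bash
python3 - <<'E'
from h import *
st()
E
```

```text
t 34.48 pos [508.02 201.62 130.29] rot [178.8   -2.46  23.91] F [-3.  -3.7 18.7] T [-1.016  0.793  0.015] open 0.286 q [ 11.3   5.1 114.7  -0.7  57.6  77.8]
```

Emit:
arm_command(
  increments=[
    [[-0.35,-0.2,0.44],0],
    [[-0.39,-0.23,0.46],1],
    [[-0.39,-0.23,0.47],5],
    [[-0.39,-0.23,0.49],10],
    [[-0.39,-0.23,0.5],15],
    [[-0.39,-0.23,0.52],20],
    [[-0.39,-0.23,0.53],25],
    [[-0.39,-0.23,0.55],30],
  ],
)

```text
t: 35.48
tool_pos: [506.3, 201.2, 129.4]
ee_rot: [-180.0, -3.0, -6.1]
force: [-4.1, -5.5, 16.3]
opening: 0.29
```

```bash
python3 look.py k3
```

```text
t 35.48 pos [506.28 201.15 129.44] rot [-179.96   -3.05   -6.14] F [-4.1 -5.5 16.3] T [-1.276  0.917 -0.015] open 0.29 q [ 11.4   4.8 115.1  -1.   57.2 108.1]
scene 40 14 [511.9 200.1  43.1] [ 3.9 10. ]
scene 48 16 [512.2 199.4  51.2] [5.2 8.7]
scene 56 13 [511.6 199.6  59.7] [5.7 5.7]
scene 64 12 [511.7 199.4  68.6] [4.4 5.2]
scene 72 13 [510.9 199.6  76.1] [5.6 5.5]
scene 80 11 [511.1 199.5  83.9] [5.3 6.3]
scene 88 15 [510.5 199.4  91.7] [4.6 5.2]
scene 96 6 [510.6 200.4  97.7] [5.7 3.6]
scene 104 2 [519.  198.4 111.1] [1.1 1.2]
scene 112 34 [519.8 200.7 116.3] [ 4.5 20.2]
top 40 4 [511.8 196.6  44.3] [2.3 3.2]
top 48 8 [511.4 197.8  52.2] [5. 7.]
top 56 8 [511.2 197.9  60.2] [5.7 2.9]
top 64 7 [511.  198.2  68.6] [6.3 3.1]
top 72 7 [510.7 198.   76.2] [4.8 2.5]
top 80 5 [508.8 198.8  82.6] [3.5 3.7]
```

View pics/k3.png

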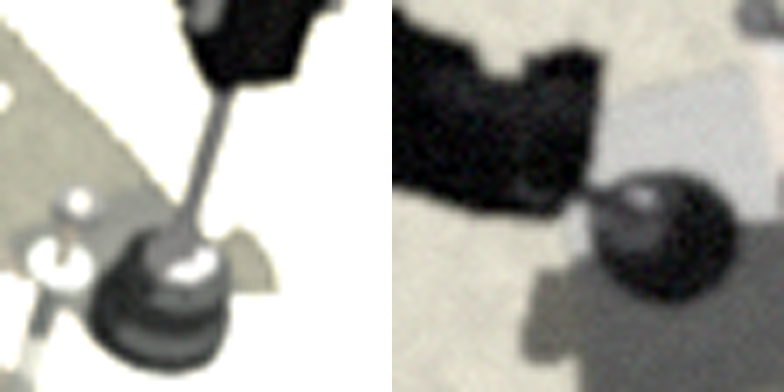

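Emit:
arm_command(
  increments=[
    [[-0.3,-0.15,0.42],0],
    [[-0.33,-0.19,0.44],1],
    [[-0.33,-0.19,0.45],5],
    [[-0.33,-0.19,0.47],10],
    [[-0.33,-0.19,0.48],15],
    [[-0.33,-0.19,0.5],20],
    [[-0.33,-0.19,0.52],25],
  ],
)

```text
t: 36.65
tool_pos: [505.0, 201.8, 128.6]
ee_rot: [-178.9, -3.0, -31.0]
force: [-5.2, -6.9, 17.9]
opening: 0.287
```

```bash
python3 - <<'E'
from h import *
st()
E
```

```text
t 36.65 pos [504.99 201.75 128.57] rot [-178.87   -2.99  -31.02] F [-5.2 -6.9 17.9] T [-1.743  1.328 -0.009] open 0.287 q [ 11.6   4.8 115.2  -1.4  57.  133.4]
```

Emit:
arm_command(
  increments=[
    [[-0.22,0.15,0.38],0],
    [[-0.24,0.18,0.4],1],
    [[-0.24,0.18,0.41],5],
    [[-0.24,0.18,0.42],9],
    [[-0.24,0.18,0.43],13],
    [[-0.24,0.18,0.44],15],
  ],
)

```text
t: 37.4
tool_pos: [504.1, 202.1, 128.2]
ee_rot: [-177.9, -2.7, -46.1]
force: [-4.4, 0.3, 14.2]
opening: 0.287
```

```bash
python3 look.py k4
```

```text
t 37.4 pos [504.08 202.12 128.18] rot [-177.91   -2.71  -46.08] F [-4.4  0.3 14.2] T [-0.012  0.85   0.129] open 0.287 q [ 11.7   4.6 115.5  -1.4  56.7 148.5]
scene 40 20 [510.5 200.6  44.5] [10.9  7.8]
scene 48 11 [510.7 200.1  52.5] [5.7 6.4]
scene 56 12 [510.5 200.7  59.6] [4.9 5.3]
scene 64 15 [509.9 200.4  68.1] [4.8 6. ]
scene 72 10 [508.9 199.6  76.1] [5.7 3.2]
scene 80 15 [509.2 200.5  83.4] [7.7 6.2]
scene 88 13 [508.3 200.2  91.6] [4.  5.5]
scene 96 8 [508.1 200.7  98.3] [4.9 5.1]
scene 104 5 [513.7 193.6 110.3] [10.7  8.1]
scene 112 43 [516.3 197.3 115.8] [12.6 25.9]
top 40 5 [509.7 197.9  45. ] [6.1 0.8]
top 48 10 [509.5 199.   52.8] [6.2 4.5]
top 56 4 [509.4 198.4  61. ] [4.1 1.9]
top 64 9 [508.7 199.4  67.7] [5.4 4.8]
top 72 7 [509.3 199.2  75.7] [6.2 1.7]
top 80 5 [507.3 198.8  84.3] [2.8 3.2]
top 88 1 [505.7 198.8  90.3] [0. 0.]
top 112 5 [518.  194.1 115.8] [7.4 7.4]
```

View pics/k4.png

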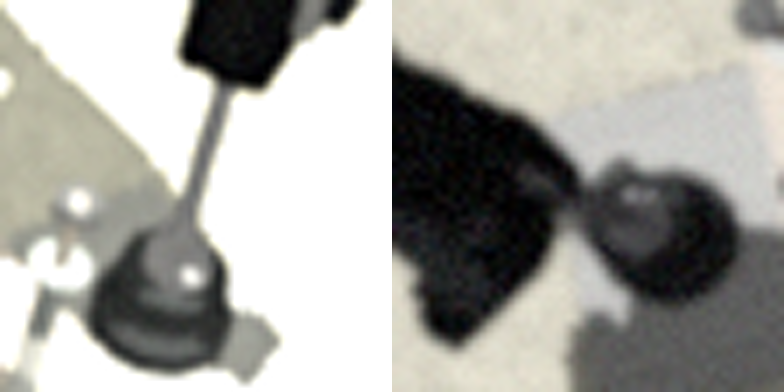

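Emit:
arm_command(
  increments=[
    [[-0.18,0.22,0.4],0],
    [[-0.2,0.25,0.42],2],
    [[-0.2,0.25,0.43],5],
    [[-0.2,0.25,0.44],8],
    [[-0.2,0.25,0.45],10],
    [[-0.2,0.25,0.45],10],
  ],
)

```text
t: 38.45
tool_pos: [503.3, 202.3, 127.8]
ee_rot: [-177.2, -2.4, -56.0]
force: [-4.5, -0.7, 14.6]
opening: 0.285
```

```bash
python3 - <<'E'
from h import *
st()
E
```

```text
t 38.45 pos [503.29 202.33 127.8 ] rot [-177.22   -2.43  -55.97] F [-4.5 -0.7 14.6] T [-0.225  0.808  0.031] open 0.285 q [ 11.7   4.4 115.7  -1.4  56.4 158.4]
```

Emit:
arm_command(
  increments=[
    [[0,0,-0.4],0],
    [[0,0,-1],-5],
    [[0,0,-1.8],-15],
    [[0,0,-2.5],-25],
    [[0,0,-2.5],-35],
    [[0,0,-2.5],-45],
    [[0,0,-2.5],-55],
  ],
)

```text
t: 39.33
tool_pos: [501.2, 202.4, 152.0]
ee_rot: [179.6, -3.6, -0.6]
force: [-0.3, 0.1, -0.7]
opening: 0.288
```

```bash
python3 - <<'E'
from slot import *
st();slot(5)
D=np.median([vision.grab_frame("top")[1] for i in range(3)],0);C=cloud("top",D)
np.set_printoptions(linewidth=200)
print(C[224:246,136:158,2].round().astype(int))
q=C[(np.hypot(C[...,0]-512.1,C[...,1]-203)<7)];print(np.percentile(q[:,2],[20,50,80]))
E
```

```text
t 39.33 pos [501.21 202.44 151.97] rot [179.57  -3.6   -0.56] F [-0.3  0.1 -0.7] T [0.019 0.039 0.023] open 0.288 q [ 11.8   2.4 115.   -1.4  59.1 103. ]
top 53 H 36.20777003744234 [(0.63, 66.0, 35.96), (0.63, 69.0, 35.96), (0.64, 69.0, 35.71), (0.65, 72.0, 35.96), (0.65, 66.0, 35.71)]
  drv 57 1 [510.  196.5  60. ] [0. 0.]
  drv 62 1 [509.1 196.7  64.3] [0. 0.]
  drv 67 5 [508.5 198.9  69.6] [5.2 4.2]
  drv 72 5 [508.  199.4  73.9] [5.3 4. ]
  drv 77 2 [507.4 198.6  77.7] [1.9 0.1]
scene 49 H 35.85595678136081 [(0.99, 66.0, 35.36), (1.01, 66.0, 35.61), (1.01, 63.0, 35.36), (1.01, 66.0, 35.11), (1.01, 63.0, 35.61)]
  drv 57 8 [508.9 201.6  60.1] [2.5 8.4]
  drv 62 14 [508.4 201.3  64.6] [ 3.2 11.9]
  drv 67 10 [507.9 201.3  69.9] [ 4.2 10.8]
  drv 72 8 [509.2 201.   74.1] [5.2 3.8]
  drv 77 6 [508.6 201.1  78.7] [3.1 4.6]
[[ 6  8  6  8  7  6  7  5  7  8  6  5  6  7  6  8  4  7  6  6  5  6]
 [ 7  5  7  7  6  7  6 30 32 32 30 30 16 17 17 14  6  7  7  7  7  6]
 [ 8  6  7  7  5 31 30 29 31 31 30 31 32 31 19 18 14 15 16  6  6  6]
 [80  6  7  3 31 31 29 29 37 31 30 33 32 30 29 27 19 16 16 
[... 593 characters left out ...]
 33 30 31 30 31 29 26 23 20 18 16 15]
 [ 5  5  6 30 32 32 30 31 29 32 29 32 32 32 30 30 24 19 17 17 15 12]
 [ 5  5  8  5 30 29 30 29 29 31 32 30 30 30 27 24 23 20 15 16 15 12]
 [ 6  6  6  7 15 18 32 32 29 30 31 30 33 28 25 23 18 18 17 15 13  9]
 [ 8  7  6  6  6 14 17 18 26 29 27 27 24 22 19 19 18 15 16 12 12  5]
 [ 5  4  7  6  6  7 15 16 17 19 20 19 17 18 18 15 16 15 11  9  6  5]
 [ 6  7  6  5  6  8  6 16 15 17 17 15 15 17 17 16 15 11  9  6  8  8]
 [ 5  7  7  8  7  6  7  6  5 12 12 16 15 15 13 10  9  6  7  7  6  6]
 [-1  6  6  6  6  5  6  6  6  7  6  5  7  6  5  5  6  7  6  6  6  6]
 [ 1  4  5  6  7  7  8  4  5  6  6  5  5  7  8  9  7  6  5  6  7  5]]
[ 35.22005271  79.22610451 429.52731552]
```

The slot now lies at ≈67° (−113°), and the head is at nearly the same height as the finished screw. The handle twists about 30° in the pads under load, which explains the lag between tool and screw. I'll re-insert with the blade flipped by half a turn and finish against the stop.

Emit:
arm_command(
  increments=[
    [[0,-0.05,0.2],-10.5],
    [[0,-0.1,0.4],-21],
    [[0,-0.15,0.6],-31.5],
    [[0,-0.15,0.8],-42],
    [[0,-0.15,1],-52.5],
    [[0,-0.15,1.2],-63],
    [[0,-0.15,1.4],-73.5],
    [[0,-0.15,1.6],-84],
    [[0,-0.15,1.6],-94.5],
    [[0,-0.15,1.6],-105],
    [[0,-0.15,1.6],-115.5],
    [[0,-0.15,1.6],-126],
    [[0,-0.15,1.6],-136.5],
    [[0,-0.15,1.6],-147],
    [[0,-0.15,1.6],-157.5],
    [[0,-0.15,1.6],-157.5],
    [[0,-0.15,1.6],-157.5],
  ],
)

```text
t: 42.1
tool_pos: [502.8, 203.9, 136.8]
ee_rot: [178.9, 3.5, 156.4]
force: [-0.4, 0.2, -1.5]
opening: 0.288
```

```bash
python3 look.py k5
```

```text
t 42.1 pos [502.78 203.92 136.8 ] rot [178.95   3.54 156.38] F [-0.4  0.2 -1.5] T [ 0.016  0.023 -0.029] open 0.288 q [ 11.9   3.7 115.4  -1.4  57.4 -53.8]
scene 40 16 [508.7 203.   44.7] [ 5.4 11. ]
scene 48 16 [508.4 202.2  52. ] [ 6.6 10.2]
scene 56 14 [509.4 202.2  59.3] [6.4 8.6]
scene 64 14 [508.9 201.9  67.6] [6.6 7.4]
scene 72 14 [508.2 201.8  75.9] [5.9 4.1]
scene 80 13 [507.6 202.1  84.5] [4.8 6.2]
scene 88 13 [507.2 202.2  92.1] [7.3 6.9]
scene 96 14 [507.1 202.3 100.1] [6.7 5. ]
scene 104 10 [506.7 201.7 107.4] [3.4 5.7]
scene 112 6 [514.1 199.9 118.9] [ 7.1 17.2]
top 40 2 [509.5 200.8  44.4] [4.5 4.9]
top 48 4 [508.2 198.8  52.8] [1.7 3.7]
top 56 9 [508.7 200.5  59.7] [6.6 5.6]
top 64 6 [508.8 200.4  68. ] [4.6 1.6]
top 72 7 [506.8 200.5  76.1] [5.3 2.4]
top 80 8 [507.1 200.6  84. ] [5.9 2.5]
top 88 6 [506.5 200.6  91. ] [4.7 3.4]
```

View pics/k5.png

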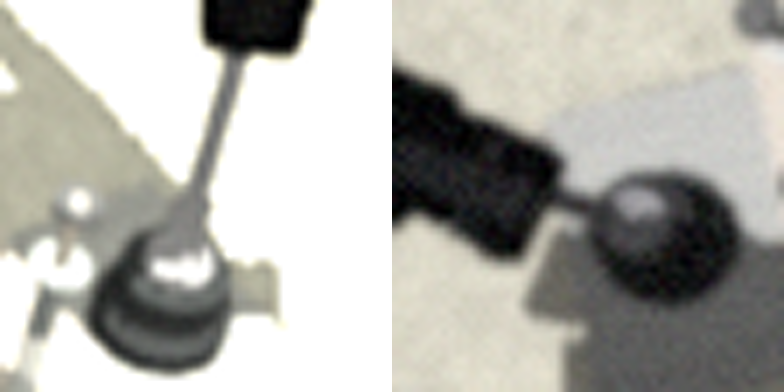

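Emit:
arm_command(
  increments=[
    [[-0.11,0.05,0.2],0],
    [[-0.11,0.05,0.45],0],
    [[-0.11,0.05,0.6],0],
    [[-0.11,0.05,0.7],0],
    [[-0.11,0.05,0.75],0],
    [[-0.11,0.05,0.75],0],
  ],
)

```text
t: 43.15
tool_pos: [504.4, 203.9, 129.4]
ee_rot: [179.0, 3.5, 156.5]
force: [-0.5, -0.6, -1.0]
opening: 0.288
```

Emit:
arm_command(
  increments=[
    [[0,0,0.08],0],
    [[0,0,0.12],0],
    [[0,0,0.12],0],
  ],
)

```text
t: 43.52
tool_pos: [504.6, 203.9, 128.4]
ee_rot: [178.9, 3.6, 156.5]
force: [-0.2, -0.2, -0.0]
opening: 0.286
```

Emit:
arm_command(
  increments=[
    [[0.12,-0.07,0.2],0],
    [[0.22,-0.12,0.38],0],
    [[0.29,-0.16,0.48],0],
    [[0.29,-0.16,0.5],5],
    [[0.29,-0.16,0.5],10],
    [[0.29,-0.16,0.5],15],
    [[0.29,-0.16,0.5],20],
    [[0.29,-0.16,0.5],25],
    [[0.29,-0.16,0.5],30],
  ],
)

```text
t: 44.65
tool_pos: [504.5, 204.5, 127.7]
ee_rot: [176.9, 2.7, 126.3]
force: [-2.3, 0.4, 12.9]
opening: 0.291
```

```bash
python3 - <<'E'
from h import *
st()
E
```

```text
t 44.65 pos [504.52 204.52 127.66] rot [176.9    2.69 126.31] F [-2.3  0.4 12.9] T [0.069 0.326 0.09 ] open 0.291 q [ 11.9   4.4 115.7  -1.4  55.9 -23.7]
```

Emit:
arm_command(
  increments=[
    [[0.12,-0.28,0.42],0],
    [[0.15,-0.34,0.48],2],
    [[0.15,-0.34,0.48],6],
    [[0.15,-0.34,0.48],10],
    [[0.15,-0.34,0.48],14],
    [[0.15,-0.34,0.48],18],
    [[0.15,-0.34,0.48],20],
  ],
)

```text
t: 45.52
tool_pos: [504.2, 204.3, 127.1]
ee_rot: [175.7, 1.5, 106.3]
force: [-2.4, 1.1, 12.6]
opening: 0.291
```

```bash
python3 - <<'E'
from h import *
st()
E
```

```text
t 45.52 pos [504.18 204.31 127.13] rot [175.74   1.52 106.29] F [-2.4  1.1 12.6] T [-0.114  0.281  0.055] open 0.291 q [ 11.9   4.2 116.1  -1.4  55.4  -3.6]
```

Emit:
arm_command(
  increments=[
    [[0.06,-0.32,0.46],0],
    [[0.06,-0.38,0.52],2],
    [[0.06,-0.38,0.53],6],
    [[0.06,-0.38,0.53],10],
    [[0.06,-0.38,0.53],14],
    [[0.06,-0.38,0.53],18],
    [[0.06,-0.38,0.53],20],
  ],
)

```text
t: 46.4
tool_pos: [506.7, 205.4, 127.9]
ee_rot: [174.6, -0.3, 86.3]
force: [1.7, 1.4, 12.6]
opening: 0.293
```

```bash
python3 look.py k6
```

```text
t 46.4 pos [506.69 205.41 127.86] rot [174.57  -0.35  86.26] F [ 1.7  1.4 12.6] T [ 0.446 -0.738  0.003] open 0.293 q [ 12.    4.  116.2  -1.4  54.4  16.5]
scene 40 11 [517.4 204.8  44.9] [10.5  3.2]
scene 48 13 [515.7 204.7  52.7] [5.6 4.8]
scene 56 14 [514.6 204.7  60.4] [6.2 6.7]
scene 64 12 [514.8 205.   68.7] [3.9 5.9]
scene 72 16 [513.3 204.5  76.4] [6.9 5.9]
scene 80 9 [512.9 204.7  84.1] [4.3 4.6]
scene 88 15 [512.1 204.4  91.3] [5.2 5.6]
scene 96 7 [512.1 205.   98.3] [2.8 4.7]
scene 104 7 [513.2 199.8 110.6] [20.1 15.2]
scene 112 57 [517.4 199.9 116. ] [19.6 21.4]
top 40 7 [515.5 205.   45.1] [10.1  3.4]
top 48 7 [516.3 203.2  51.9] [5.2 1.9]
top 56 7 [513.8 203.3  60.8] [5.4 2.9]
top 64 5 [513.8 202.8  67.9] [3.9 2.1]
top 72 8 [512.8 203.4  75.9] [6.5 3.5]
top 80 6 [512.7 202.8  83.6] [4.8 0.8]
top 104 2 [503.2 194.1 110.2] [3.2 0.5]
top 112 20 [511.1 192.7 116.3] [19.5  2.7]
```

View pics/k6.png

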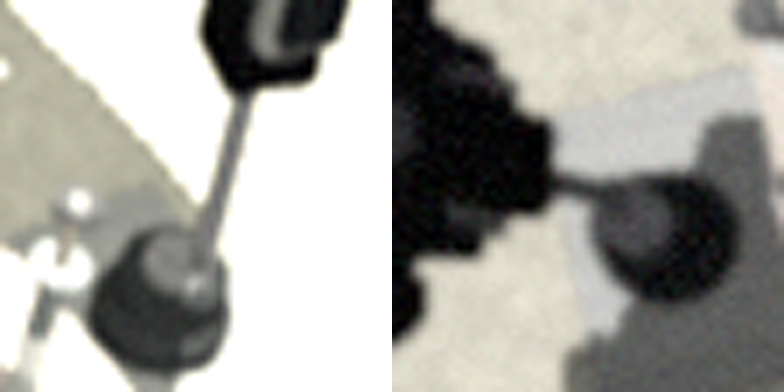

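The blade cammed out to +x, which suggests the screw has reached its stop. I'll lift and check the screw.

Emit:
arm_command(
  increments=[
    [[0,0,-0.6],0],
    [[0,0,-1.5],0],
    [[0,0,-3],0],
    [[0,0,-4.5],0],
    [[0,0,-5.5],0],
  ],
)

```text
t: 47.32
tool_pos: [501.7, 205.5, 184.0]
ee_rot: [174.5, -0.4, 86.3]
force: [0.2, -0.3, -2.3]
opening: 0.288
```

```bash
python3 - <<'E'
from slot import *
st();slot(6)
E
```

```text
t 47.33 pos [501.7  205.47 183.99] rot [174.5   -0.35  86.34] F [ 0.2 -0.3 -2.3] T [-0.05   0.063 -0.043] open 0.288 q [ 12.1  -0.6 114.6  -1.3  60.7  16.4]
top 58 H 35.54572216138524 [(0.49, 48.0, 35.3), (0.51, 48.0, 35.55), (0.51, 51.0, 35.3), (0.53, 45.0, 35.55), (0.54, 51.0, 35.55)]
scene 46 H 35.2708329127815 [(0.69, 48.0, 34.77), (0.7, 48.0, 35.02), (0.71, 51.0, 34.77), (0.72, 45.0, 35.02), (0.73, 51.0, 35.02)]
```

```bash
python3 - <<'E'
from h import *
st()
cs={"top":[(512.1,203.0,48),(578.9,-89.8,62)],"scene":[(509.8,202.95,48),(576.2,-89.2,62)]}
for n in cs:
    F=np.array([vision.grab_frame(n)[1] for i in range(10)]);D=F.mean(0);C=cloud(n,D).reshape(-1,3)
    np.save(f"pics/{n}_v.npy",D)
    for x,y,a in cs[n]:
        dx,dy=C[:,0]-x,C[:,1]-y;r=np.hypot(dx,dy);t=np.radians(a);w=abs(-dx*np.sin(t)+dy*np.cos(t))
        h=C[(r<7.3)&(w>3.6)&(C[:,2]>32)&(C[:,2]<38),2];b=C[(r>10.5)&(r<14)&(abs(C[:,2]-30.3)<1.5),2]
        print(n,(x,y),len(h),"head",np.median(h),h.mean(),h.std()/len(h)**.5,"bush",np.median(b),len(b),"diff",np.median(h)-np.median(b))
E
```

```text
t 47.92 pos [501.37 205.37 182.29] rot [174.6   -0.33  86.34] F [-1.   0.6 -0.7] T [-0.036  0.029  0.037] open 0.29 q [ 12.1  -0.5 114.6  -1.3  60.6  16.4]
top (512.1, 203.0) 21 head 35.57448800236271 35.533377115448765 0.09354113666602418 bush 30.530041607547485 72 diff 5.044446394815228
top (578.9, -89.8) 18 head 35.80533587665265 35.80385612876691 0.13796099672454204 bush 30.615497555346604 65 diff 5.189838321306045
scene (509.8, 202.95) 15 head 34.978657794349964 34.81204021639531 0.13582123238886623 bush 29.97325196783423 45 diff 5.005405826515734
scene (576.2, -89.2) 20 head 34.957399849215804 34.947517316942864 0.0876995402844606 bush 29.917789156700486 70 diff 5.039610692515318
```

The two screw heads now stand the same height above their bushings, within about 0.1 mm, so the screw is home. I'll return the driver to the stand.

```bash
python3 - <<'E'
from h import *
s=st();R=Ro.from_euler('xyz',s["ee_rot"],degrees=True).as_matrix();print("axis",R[:,2].round(4))
rel([[501,195,235],[490,90,238],[475,-60,238],[462,-200,235],[450.5,-307.7,211]],26.3)
E
```

```text
t 48.92 pos [501.51 205.4  182.63] rot [174.57  -0.34  86.34] F [-0.6  0.8 -0.7] T [-0.019 -0.005  0.018] open 0.291 q [ 12.1  -0.5 114.6  -1.3  60.6  16.4]
axis [ 9.490e-02 -2.000e-04 -9.955e-01]
[[-1.01, 0.512, -5.218], [-11.557, 0.121, -5.619], [-26.622, -0.408, -5.758], [-40.678, -0.831, -5.579], [-51.513, -1.51, -3.296]] turn 60.0403406238334
```

Emit:
arm_command(
  increments=[
    [[-0.5,0.3,-3],0],
    [[-1,0.5,-5.2],5],
    [[-6,0.3,-5.4],10],
    [[-11.6,0.1,-5.6],16],
    [[-17.5,-0.1,-5.7],24],
    [[-23,-0.3,-5.7],32],
    [[-28.5,-0.5,-5.7],40],
    [[-34,-0.7,-5.7],48],
    [[-39.5,-0.8,-5.6],56],
    [[-44.5,-1.1,-5],60],
    [[-48.5,-1.3,-4],60],
    [[-51,-1.5,-3.3],60],
    [[-51.5,-1.5,-3.3],60],
    [[-51.5,-1.5,-3.3],60],
    [[-51.5,-1.5,-3.3],60],
  ],
)

```text
t: 50.8
tool_pos: [451.0, -306.8, 211.5]
ee_rot: [177.5, -4.9, 26.5]
force: [-0.5, 0.6, -0.4]
opening: 0.287
```

```bash
python3 - <<'E'
from h import *
s=st();R=Ro.from_euler('xyz',s["ee_rot"],degrees=True).as_matrix();ax=R[:,2];print("axis",ax.round(4))
tip=s["tool_pos"]+ax*95.3;print("tip",tip)
fin=np.array([466.3,-308.5,0])-3.5*np.array([ax[0],ax[1],0])/np.hypot(ax[0],ax[1]);fin[2]=81.2;T=fin-ax*20.3;print("final",T)
rel([T-ax*100,T-ax*60,T-ax*30,T],26.3)
L=[]
for n in("scene","top"):
    fr=[vision.grab_frame(n) for i in range(2)];p=fr[0][0];d=np.median([f[1] for f in fr],0)
    C=cloud(n,d).reshape(-1,3);q=C[(np.hypot(C[:,0]-tip[0],C[:,1]-tip[1])<16)&(C[:,2]>100)&(C[:,2]<180)]
    for z in range(100,180,10):
        m=q[(q[:,2]>=z)&(q[:,2]<z+10)]
        if len(m):print(n,z,len(m),m.mean(0).round(1),np.ptp(m,0)[:2].round(1))
    u,v=proj(n,[466,-308,90])[0].astype(int);c=p[v-40:v+40,u-40:u+40];L.append(cv2.resize(cv2.convertScaleAbs(c,alpha=1.8),(390,390),interpolation=cv2.INTER_CUBIC))
cv2.imwrite("pics/st.png",np.hstack(L))
E
```

```text
t 50.8 pos [ 450.97 -306.76  211.51] rot [177.54  -4.9   26.5 ] F [-0.5  0.6 -0.4] T [-0.023  0.05   0.074] open 0.287 q [-46.7  -1.5 112.4   4.4  65.4  15.2]
axis [ 9.550e-02 -4.000e-04 -9.954e-01]
tip [ 460.06508034 -306.79948205  116.64772246]
final [ 460.86209037 -308.47710538  101.40728382]
[[-0.134, 0.12, 1.055], [-0.134, 0.12, 5.055], [-0.134, 0.12, 8.055], [-0.134, 0.12, 11.055]] turn 0.19611865696953146
scene 110 12 [ 459.8 -306.1  118.3] [ 6.6 10. ]
scene 120 22 [ 459.8 -306.3  124.6] [ 6.8 10.6]
scene 130 21 [ 460.8 -305.9  134. ] [4.2 7. ]
scene 140 20 [ 459.6 -306.   144.6] [3.  6.4]
scene 150 20 [ 458.9 -306.   155.4] [5.3 6.9]
scene 160 19 [ 458.  -305.8  165.2] [5.2 6.7]
scene 170 21 [ 456.7 -306.2  174.6] [5.2 6.7]
```

View pics/st.png

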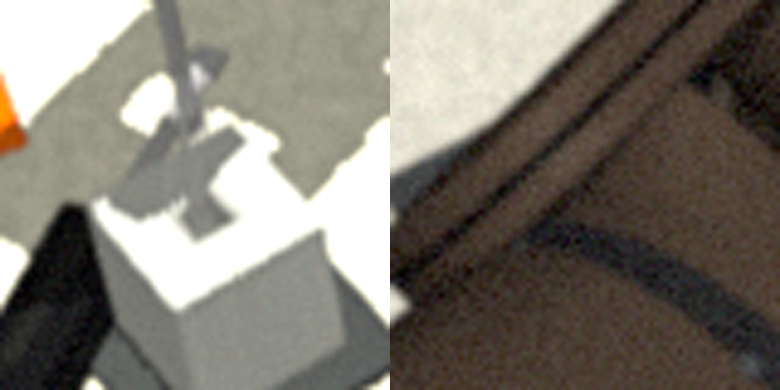

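Emit:
arm_command(
  increments=[
    [[-0.15,0.1,1],0],
    [[-0.16,0.12,2],0],
    [[-0.16,0.12,3],0],
    [[-0.16,0.12,4],0],
    [[-0.16,0.12,5],0],
    [[-0.16,0.12,5.2],0],
  ],
)

```text
t: 51.75
tool_pos: [454.6, -308.3, 158.3]
ee_rot: [177.6, -4.9, 26.5]
force: [-0.1, -0.1, -0.6]
opening: 0.292
```

Emit:
arm_command(
  increments=[
    [[0,0,1],0],
    [[0,0,2],0],
    [[0,0,3],0],
    [[0,0,4],0],
    [[0,0,4.8],0],
    [[0,0,4.8],0],
  ],
)

```text
t: 52.5
tool_pos: [458.7, -307.9, 109.5]
ee_rot: [177.7, -4.8, 26.5]
force: [-0.0, -0.2, -1.2]
opening: 0.287
```

```bash
python3 - <<'E'
from h import *
s=st()
rel([[460.7,-308.5,102.5],[460.7,-308.5,101]],26.3)
E
```

```text
t 52.5 pos [ 458.71 -307.85  109.48] rot [177.75  -4.82  26.48] F [-0.  -0.2 -1.2] T [-0.084  0.065  0.048] open 0.287 q [-46.2   6.6 115.6   4.8  54.3  14.7]
[[0.09, 0.119, 0.713], [0.077, 0.113, 0.863]] turn 0.1772448908266142
```

Emit:
arm_command(
  increments=[
    [[0.05,0.05,0.4],0],
    [[0.09,0.1,0.65],0],
    [[0.09,0.1,0.75],0],
    [[0.09,0.1,0.75],0],
  ],
)

```text
t: 53.0
tool_pos: [460.7, -308.3, 102.2]
ee_rot: [177.7, -4.8, 26.5]
force: [0.9, -0.5, -1.1]
opening: 0.286
```

Emit:
arm_command(
  increments=[
    [[0,0,0.08],0],
    [[0,0,0.1],0],
  ],
)

```text
t: 53.25
tool_pos: [460.9, -308.5, 101.7]
ee_rot: [177.7, -4.8, 26.5]
force: [-1.5, 1.1, 0.9]
opening: 0.293
```

Emit:
arm_command(
  increments=[
    [[0,0,0],0],
    [[0,0,0],0],
    [[0,0,0],0],
    [[0,0,0],0],
    [[0,0,0],0],
    [[0,0,0],0],
  ],
  claw=0,
)

```text
t: 54.0
tool_pos: [460.9, -308.5, 101.7]
ee_rot: [177.7, -4.8, 26.5]
force: [-0.7, -0.4, 0.3]
opening: 1.002
```

```bash
python3 - <<'E'
from h import *
st()
p,d=vision.grab_frame("scene");u,v=proj("scene",[466,-308,100])[0].astype(int)
cv2.imwrite("pics/r.png",cv2.resize(cv2.convertScaleAbs(p[v-50:v+50,u-50:u+50],alpha=1.8),(500,500),interpolation=cv2.INTER_CUBIC))
E
```

```text
t 54.0 pos [ 460.89 -308.49  101.67] rot [177.73  -4.82  26.49] F [-0.7 -0.4  0.3] T [0.001 0.045 0.067] open 1.002 q [-46.1   7.5 115.6   4.9  53.4  14.8]
```

View pics/r.png

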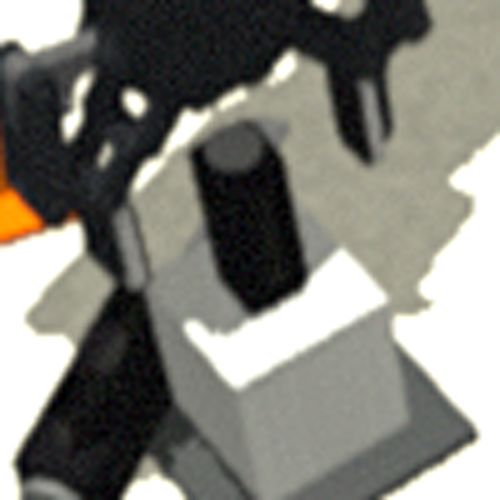

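The driver stands upright in the stand and the jaws are clear of it. I'll retreat straight up.

```bash
python3 - <<'E'
from h import *
rel([[460.9,-308.5,160],[460.9,-308.5,240]])
E
```

```text
[[0.492, 0.232, -5.808], [1.165, 0.547, -13.774]] turn None
```

Emit:
arm_command(
  increments=[
    [[0.16,0.08,-1.9],0],
    [[0.33,0.16,-3.9],0],
    [[0.5,0.24,-5.8],0],
    [[0.8,0.4,-9.5],0],
    [[1.15,0.55,-13.8],0],
    [[1.15,0.55,-13.8],0],
    [[1.15,0.55,-13.8],0],
  ],
)

```text
t: 54.92
tool_pos: [460.6, -308.4, 240.6]
ee_rot: [177.7, -4.8, 26.5]
force: [-0.1, 0.1, 0.2]
opening: 1.005
```

```bash
python3 - <<'E'
from h import *
st()
p,d=vision.grab_frame("scene");cv2.imwrite("pics/fin.png",p)
C=cloud("scene",np.median([vision.grab_frame("scene")[1] for i in range(4)],0)).reshape(-1,3)
q=C[np.hypot(C[:,0]-466,C[:,1]+308)<24]
b=q[(q[:,2]>84)&(q[:,2]<165)];print("handle",b[:,2].max(),np.percentile(b[:,2],90),cv2.minAreaRect(b[:,:2].astype(np.float32)))
for z in range(84,160,10):
    m=b[(b[:,2]>=z)&(b[:,2]<z+10)]; print(z,len(m),m.mean(0).round(1) if len(m) else '')
E
```

```text
t 54.92 pos [ 460.62 -308.43  240.65] rot [177.71  -4.83  26.49] F [-0.1  0.1  0.2] T [-0.017  0.067  0.017] open 1.005 q [-46.1  -1.7 109.4   4.2  68.7  16.1]
handle 155.67492870654635 153.38736357868933 ((464.7392883300781, -307.8798828125), (26.141897201538086, 26.093952178955078), 29.573095321655273)
84 65 [ 473.6 -306.9   89.1]
94 69 [ 473.5 -307.    99.2]
104 66 [ 473.5 -307.3  109. ]
114 74 [ 473.8 -306.9  118.9]
124 72 [ 473.5 -307.7  129. ]
134 77 [ 473.5 -306.9  139.1]
144 153 [ 468.5 -307.7  149.5]
154 51 [ 463.8 -308.   154.6]
```

View pics/fin.png

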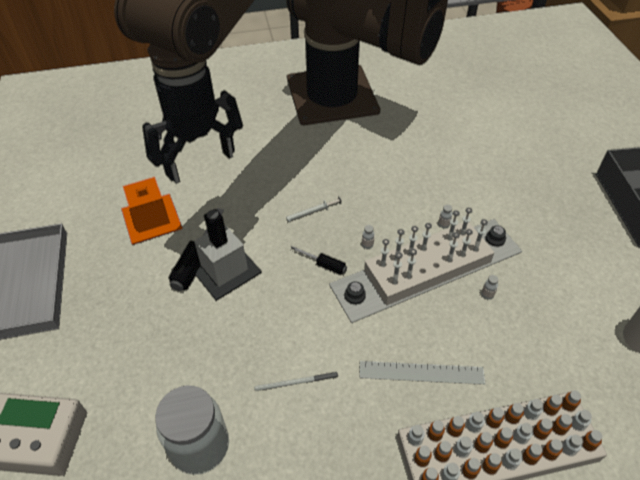

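```bash
python3 - <<'E'
from cell import hand_in
print(hand_in())
E
```

```text
the job is handed in; nothing more can be done
None
```

I turned the proud screw (the one at y ≈ +203) clockwise until it looked home, put the screwdriver back in its stand, and handed the job in at about 55 s. I judged "home" from depth and slot angle; there was no clean torque reading at the stop.

**Last checks**
- **Screw:** the slot went from about 2° to about −132°. The head stands 5.0 mm above its bushing, the same as the finished screw within about 0.15 mm. At the end the bit rode out of the slot as I kept turning, which I took as the stop. The last few degrees are not confirmed.
- **Screwdriver:** it stands upright and all the way down, with the handle top at 155.7 mm (155.4 mm at the start). The gripper is open and clear.
- **Vials:** all three still stand in the final picture; I did not measure their positions again.

**What did not go cleanly**
- **Push on the bit:** it read about 14–20 N at the end of most turning moves. One early read was about 10 N, and I could not see the force within a move.
- **First try:** I turned about 30° and the bit slid along the slot without turning the screw. I recentred it and did the turn in two insertions. Under load the handle twisted in the pads by about 30°, and the tool ended up tilted about 5°.
- **Look-alikes:** the two spare screwdrivers outside the stand had toppled by the time I took my first picture after moving. The readings I took showed no contact force.

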